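# Set the drilling template in the pin fixture

## Task

Set up the drilling fixture for the next job. Put every loose brass nut, from the bench and from the fixture's bed, into the bottle through its neck and leave the bottle standing; slide the aluminium template by its red bar off the front ledge, without lifting it clear of the fixture, until it drops flat over both locating pins; only then wind the crank clockwise until the jaw is tight on the template's edge. Leave the other tools where they are.

Things in the scene. Friction and masses are not known exactly. Their poses are not given: they have to be found in the camera images.
- pocket (a point): Middle of the fixture's pocket, on the bed surface, 50 mm above the bench, half-way between the two locating pins; axes as the fixture's. Pins: 10 mm thick, tapered tips, 8 mm tall, at y = +42 and -42 mm from here. Pocket: x from -40 to +40 mm, y up to +58 mm, with 8 mm high rails behind and at +y, the ledge in front. A nut may stand in it, and then the template cannot seat.
- fixture: Fixed blue fixture, steel top. Origin on the bench under the pocket; x away from its front ledge, y away from its crank, z up. Ledge: top 58 mm above the bench (level with the pin tips), x -126 to -40 mm, y -64 to +64 mm. Bed: x -52 to 52 mm, y -174 to 72 mm. Jaw: 70 mm wide, face at y = -80 mm when open, top 78 mm above the bench. Bearing block: y -171 to -151 mm, top 82 mm; then the crank.
- ledge_mid (a point): Middle of the ledge's top face, axes as the fixture's: 83 mm in front of the middle of the pocket and 8 mm above the bed.
- template_grip (a point): Middle of the red grip bar (14 mm in x, 48 in y, 24 tall) on the aluminium template: 20 mm above the plate's underside, 12 mm below the bar's top. Plate 72 mm (x) by 110 (y) by 8, 0.25 kg, 12 mm through holes at x = 0, y = +42 and -42 mm. It starts flat on the ledge, turned a little; seated, this point is 20 mm straight above the point pocket.
- crank_axis (a point): Point on the axis of the fixed fixture's screw, 66 mm above the bench, level with the middle of the crank's knob; axes as the fixture's: y runs along the screw from the crank towards the jaw.
- crank_knob (a point): Middle of the black crank knob: 16 mm thick, 38 mm long, lying parallel to the screw, free to spin on its pin, 36 mm from the screw's axis; the crank arm is on its jaw side. This point's own turning means nothing.
- crank (a joint): Angle of the crank in rad, 0 with the knob straight up, growing as the knob goes from there towards the fixture's +x and then down (clockwise seen from the crank end); growing closes the jaw, 12 mm a turn, about one and a half to two turns in all. Stiff (about 5 N at the knob) and self-holding: it stays where it is left.
- jaw (a joint): Travel of the sliding jaw in m, towards the fixture's +y: 0 fully open, 25 mm when its face just meets the edge of the seated template (26 to 28 mm when tight: the last millimetre or two is springy). Moved only by the crank.
- bottle_mouth (a point): Centre of the open mouth, at the rim, of the loose amber glass bottle, z up. Bottle 112 mm tall, 86 mm wide body, neck 43 mm outside (a collar of 47 mm from 6 to 11 mm below the rim) and 36 mm inside, 0.9 kg.
- nut_1_mid (a point): Square brass cap nut: 15 x 15 mm, straight sides to 17 mm, then a round dome up to 24 mm; 40 g, at first standing dome up; the point is 12 mm above its flat foot, z towards the dome. Three to five of the five nuts are present.
- nut_2_mid (a point): Square brass cap nut: 15 x 15 mm, straight sides to 17 mm, then a round dome up to 24 mm; 40 g, at first standing dome up; the point is 12 mm above its flat foot, z towards the dome. Three to five of the five nuts are present.
- nut_3_mid (a point): Square brass cap nut: 15 x 15 mm, straight sides to 17 mm, then a round dome up to 24 mm; 40 g, at first standing dome up; the point is 12 mm above its flat foot, z towards the dome. Three to five of the five nuts are present.
- nut_4_mid (a point): Square brass cap nut: 15 x 15 mm, straight sides to 17 mm, then a round dome up to 24 mm; 40 g, at first standing dome up; the point is 12 mm above its flat foot, z towards the dome. Three to five of the five nuts are present.
- nut_5_mid (a point): Square brass cap nut: 15 x 15 mm, straight sides to 17 mm, then a round dome up to 24 mm; 40 g, at first standing dome up; the point is 12 mm above its flat foot, z towards the dome. Three to five of the five nuts are present.
- tape_measure: Yellow tape measure, 38 x 83 x 62 mm, a bystander; origin under its middle.
- screwdriver: Red-handled screwdriver, 31 x 183 x 28 mm, a bystander; origin under its middle.
- spanner: Steel spanner, 31 x 153 x 9 mm, a bystander; origin under its middle.
- template: The aluminium template itself, origin at the centre of the plate's underside, axes as at template_grip.

How it is judged:
By the outcome, as a careful person would: the job done as asked, in the order asked, and still so for the second after the job is handed in, with the robot touching nothing.
Of nut_1, nut_2, nut_3, nut_4, nut_5 only 3 to 5 are there at a start; the rules pass over those that are not, and their reading is None.
At some moment in a run one of nut_2, nut_3, nut_4, nut_5 may be knocked a few centimetres aside while the robot is not near it.
Once in a run the grip may slacken for a moment while it holds something.
It also fails if it takes over 210 s, if anything falls off the work surface, if the arm or the gripper's body presses on something with over 40 N, if the wrist force passes 120 N, or if a joint passes its speed limit or range.

## Robot

A 6-joint arm with a two-finger parallel gripper is mounted at the origin on a cart in front of the work surface, level with it; the furniture and walls round the work are solid. World frame = base frame: x ahead of the robot, y to its left, z up, the work surface at z = 0. Lengths are in m, angles in degrees, forces in N, time in s.
With the tool pointing down it reaches from about 0.25 to 0.775 m from the base axis. Payload 4 kg.
Tool frame: the origin (TCP) lies midway between the tips of the shut fingers; the grasp point (between the pads) lies 19 mm behind it; z points along the fingers, y is the line along which they close (so a half turn about z gives the same grasp; the last joint's range is limited). The gripper opens to 94 mm and grips with 3 to 60 N. Pads are 16 mm wide; open, the fingers measure 119 mm over their backs; the gripper's body (75 mm by 177 mm) begins 78 mm behind the grasp point.
Start: joints at [60.098, 4.996, 78.535, -0, 96.463, -5.907], TCP at [0.224, 0.502, 0.206] pointing down, gripper open.
Joint ranges: [-177.83, 177.83], [-43.37, 116.18], [15.69, 146.23], [-61.86, 241.86], [9.47, 152.12], [-147.06, 147.06]. Speed limits (degrees/s): [159.86, 159.86, 180, 180, 180, 180].

## Interface

Orientations are given as a 3x3 rotation matrix whose columns are the frame's x, y, z axes.
In Python, from rig import manip gives the robot as it stands.
- The arm moves only by the shell command python3 -m handwheel 'ROWS'. ROWS is JSON, a list of rows, each an object of numbers: "dx", "dy", "dz": the shift along the tool's x, y, z in mm; "spin": the turn about the tool's z in rad; "gripper": the closure, from 0 (fully open) to 1 (shut). In form: [{"dx": .., "dy": .., "dz": .., "spin": .., "gripper": ..}, ...]. A call has 1 to 8 rows; each row shifts and turns the commanded pose from where the row before left it, along the tool's axes as they then stand; what a row does not reach is not made up. A row lasts 1/10 s, in which the tool goes at most 50 mm and 8.59 degrees, less where a joint would pass 70% of its speed; a pose out of reach is approached as far as the arm can. A call is refused whole if a number of a shift passes 50 or a number of a turn 0.15, either way. A call with a gripper value outside its range is refused whole. The fingers move at their own pace and stop on an object; the grip force is fixed at half the most. Time passes only in rows, so rows that do not move let the fingers close. It gives the time, the measured TCP pose, the force, the opening and the grip force at its end, in the units of the state.
- manip.get_state(): the state, without advancing time (a new reading comes with each control period).
- manip.read_camera(name): name is "scene" or "top"; returns (picture, depth): 480x640x3 uint8, red, green, blue; 480x640 float32, m along the optical axis (not along the pixel's ray), 0 where there is no reading.
- manip.camera_params(name): a dict with "fovy" (degrees; the focal length in pixels is half the picture's height over the tangent of half this angle, whatever the lens; pixels are square), "cx", "cy" (the principal point, pixels), "dist" ([k1, k2, p1, p2, k3] as OpenCV has them; the pictures are not rectified), "position" and "orientation" of the camera in the world. Camera axes: x right, y down, z forward; pixel columns grow to the right and rows downward; lengths in m; the calibration is good to about 2 mm. A picture is of the moment at which its call begins. camera_params takes no time and is no camera call.
- manip.finish_job(): hands the job in; it is judged then, once.
The state is a dict: "time_s": time; "joint_pos": joint angles; "dq": joint speeds; "joint_torque": joint torques, N m; "eef_pos": TCP position; "tool_rot": TCP orientation; "force": force on the tool from outside, world axes, zero at the start; "torque": the same for the moment, N m; "opening": finger opening in m; "finger_force": force on a finger pad.
Only numpy, scipy, OpenCV 4.12 (cv2) and the standard library are available. Lean on these libraries where they do the work, as an engineer would, in place of code of your own. Each camera call takes 0.05 s, during which the arm holds its last target. There are 200 camera calls.

## Working session

There is one attempt and no reset: what is moved stays moved. The work goes in short steps, Python scripts to look and compute and a shell command to move; the robot and the scene stay as the last step left them, time stands still between calls to the robot, and variables do not carry over. Pictures are saved under pics/ and viewed, at most 14 in all, crops included, and the job is handed in when it is done.

```bash
ls; mkdir -p pics
cat > h.py <<'E'
import numpy as np, cv2
from rig import manip
def K(n):
    p=manip.camera_params(n); f=240/np.tan(np.radians(p["fovy"]/2))
    return np.array([[f,0,p["cx"]],[0,f,p["cy"]],[0,0,1.]]),np.array(p["dist"],float),np.array(p["position"]),np.array(p["orientation"]).reshape(3,3)
def atz(n,uv,z):
    k,d,t,R=K(n); q=cv2.undistortPoints(np.array(uv,float).reshape(-1,1,2),k,d).reshape(-1,2)
    r=np.c_[q,np.ones(len(q))]@R.T
    return t+r*((z-t[2])/r[:,2])[:,None]
def cloud(n,D):
    k,d,t,R=K(n); v,u=np.mgrid[:480,:640]
    q=cv2.undistortPoints(np.stack([u,v],-1).reshape(-1,1,2).astype(float),k,d).reshape(480,640,2)
    return np.concatenate([q*D[...,None],D[...,None]],-1)@R.T+t
def proj(n,P):
    k,d,t,R=K(n); P=(np.atleast_2d(P)-t)@R
    return cv2.projectPoints(P,np.zeros(3),np.zeros(3),k,d)[0].reshape(-1,2)
def snap(n,f):
    I,D=manip.read_camera(n); cv2.imwrite(f"pics/{f}.png",I[...,::-1]); np.savez(f"pics/{f}.npz",I=I,D=D); return I,D
def st():
    s=manip.get_state(); print("t",s["time_s"],"eef",np.round(s["eef_pos"],4),"rot",np.round(s["tool_rot"],3).tolist(),"q",np.round(s["joint_pos"],1),"F",np.round(s["force"],1),"open",s["opening"],s["finger_force"]); return s
E
python3 - <<'E'
from h import *
st()
for n in("scene","top"):
    I,D=snap(n,n+"0"); print(n,manip.camera_params(n))
E
```

```text
pics
t 0.0 eef [0.2234 0.502  0.2043] rot [[-0.914, 0.407, -0.001], [0.407, 0.914, -0.002], [0.0, -0.002, -1.0]] q [60.1  5.  78.6 -0.  96.5 -5.9] F [ 0.  -0.1 -0. ] open 0.09387894312941746 0.0
scene {'fovy': 42.79577685511109, 'cx': 314.8738594052166, 'cy': 238.53201227049726, 'dist': array([-0.03272491,  0.        ,  0.        ,  0.        ,  0.        ]), 'position': array([-0.28051398,  1.1104661 ,  0.99433022]), 'orientation': array([[-0.85114124, -0.27522162,  0.44700296],
       [-0.52476651,  0.46778866, -0.71119187],
       [-0.01336754, -0.83989692, -0.54258131]])}
top {'fovy': 47.447569558153276, 'cx': 320.91112869456356, 'cy': 229.26735354375495, 'dist': array([-0.16920093,  0.        ,  0.        ,  0.        ,  0.        ]), 'position': array([ 0.32575827, -0.05501132,  1.53607583]), 'orientation': array([[-9.95269535e-03, -9.95909444e-01,  8.98071435e-02],
       [-9.99950277e-01,  9.85659847e-03, -1.51347616e-03],
       [ 6.22092248e-04, -8.98177412e-02, -9.95958024e-01]])}
```

View pics/scene0.png

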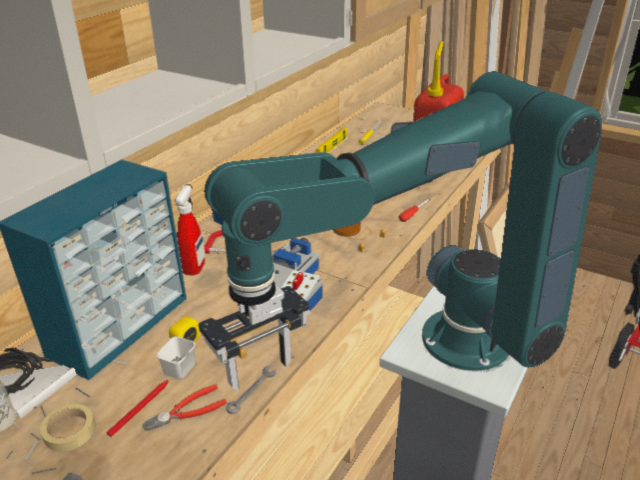

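View pics/top0.png

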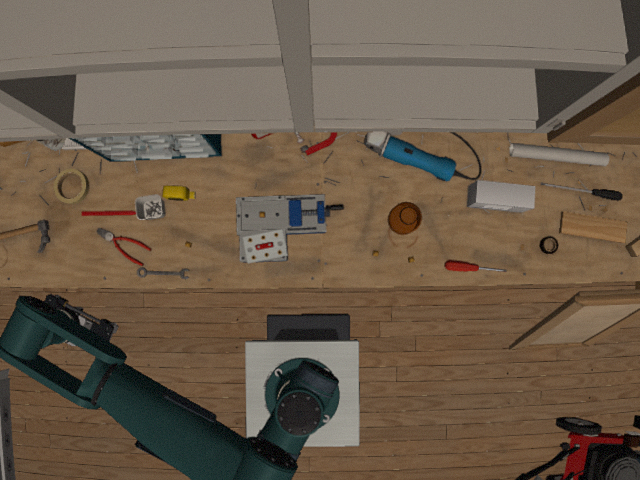

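The top view shows the fixture near (285,215), with the template at (264,246) and its crank to the right at (335,208). The bottle is at (404,217). There are nuts at about (262,214) on the bed and (188,244), (375,253) and (410,259) on the bench. I'll enlarge these.

Run:
```python
from h import *
I=cv2.imread("pics/top0.png")
a=cv2.resize(I[180:280,225:355],None,fx=6,fy=6,interpolation=cv2.INTER_CUBIC)
cv2.imwrite("pics/c1.png",a[:600,:780])
b=cv2.resize(I[190:280,355:445],None,fx=4,fy=4,interpolation=cv2.INTER_CUBIC)
c=cv2.resize(I[170:260,150:240],None,fx=4,fy=4,interpolation=cv2.INTER_CUBIC)
cv2.imwrite("pics/c2.png",np.hstack([b,c]))
# brass-like blobs
h=cv2.cvtColor(I,cv2.COLOR_BGR2HSV)
m=((h[...,1]>150)&(h[...,0]>12)&(h[...,0]<28)&(h[...,2]>70)).astype(np.uint8); m[:140]=0;m[290:]=0
n,l,s,ct=cv2.connectedComponentsWithStats(m)
for i in range(1,n):
    if s[i,4]>8: print(s[i],np.round(ct[i],1))
```

```text
[  0 141  19   6  59] [  7.8 143.3]
[162 185  33  16 362] [176.9 192.6]
[390 205  30  30 277] [400.6 222.2]
[401 208  16  16 156] [408.4 215.2]
[260 212   5   5  22] [261.7 214. ]
[185 242   6   5  21] [187.5 244.1]
[373 251   6   5  22] [375.2 253.3]
[409 257   5   6  22] [411.1 259.5]
```

View pics/c1.png

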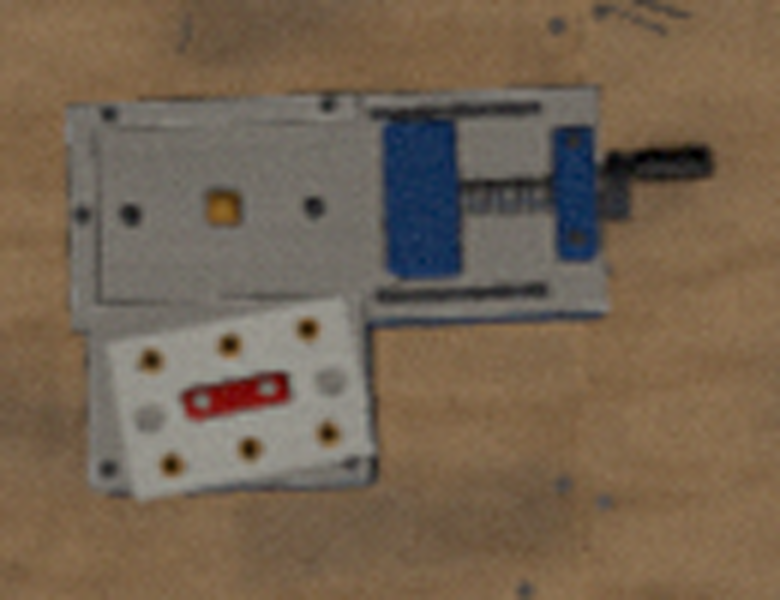

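View pics/c2.png

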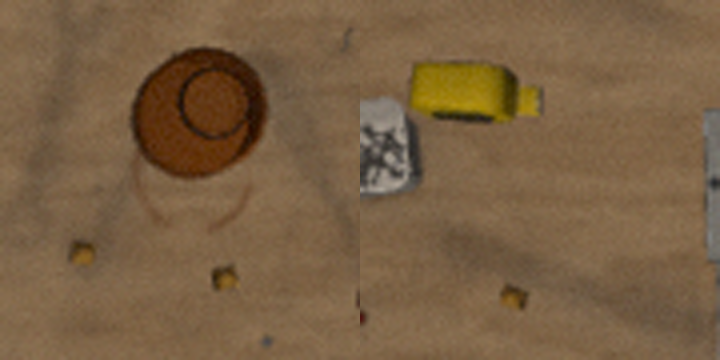

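Four nuts are present, one of them between the pins in the pocket at (262,214). Next I'll compute world positions.

Run:
```python
from h import *
def c1(x,y,z): return atz("top",[(225+(x+.5)/6-.5,180+(y+.5)/6-.5)],z)[0]
P1=c1(131,214,.058);P2=c1(315,207,.058);poc=(P1+P2)/2; d=P1-P2; 
print("pins",P1,P2,"len",np.hypot(*d[:2]),"yaw of fixture y-axis",np.degrees(np.arctan2(d[1],d[0])))
print("pocket",poc)
H1=c1(149,418,.066);H2=c1(331,381,.066);d=H1-H2
print("holes",H1,H2,np.hypot(*d[:2]),np.degrees(np.arctan2(d[1],d[0])),"mid",(H1+H2)/2,"bar",c1(236,395,.09))
print("bednut",c1(224,208,.072))
print("jaw c",c1(422,197,.078)," bearing",c1(575,193,.082)," knob",[c1(660,161,z) for z in(.066,.085,.1)],"knob ends",c1(612,163,.09),c1(712,158,.09))
print("bottle",atz("top",[(355+214.5/4-.5,190+103.5/4-.5)],.112))
for u in [(187.5,244.1),(375.2,253.3),(411.1,259.5)]: print("nut",u,atz("top",[u],.018))
Z=np.load("pics/top0.npz");X=cloud("top",Z["D"])
for u,v in [(335,207),(330,207),(341,206),(264,246),(262,214),(408,215),(404,217),(188,244),(375,253),(410,259),(260,232),(290,213)]: print((u,v),np.round(X[v,u],4))
```

```text
pins [0.49950997 0.14590975 0.058     ] [0.50180271 0.06186456 0.058     ] len 0.08407644973665877 yaw of fixture y-axis 91.5626363889001
pocket [0.50065634 0.10388715 0.058     ]
holes [0.4060168  0.13647347 0.066     ] [0.42197277 0.05423198 0.066     ] 0.08377502917467473 100.97975592026417 mid [0.41399478 0.09535272 0.066     ] bar [0.41457575 0.09463037 0.09      ]
bednut [0.50012452 0.10187038 0.072     ]
jaw c [0.50343037 0.01223113 0.078     ]  bearing [ 0.50405041 -0.0563645   0.082     ]  knob [array([ 0.52021917, -0.09497179,  0.066     ]), array([ 0.51770586, -0.09445532,  0.085     ]), array([ 0.51572167, -0.09404759,  0.1       ])] knob ends [ 0.51635261 -0.07295022  0.09      ] [ 0.51817337 -0.11748745  0.09      ]
bottle [[ 0.48866515 -0.28745133  0.112     ]]
nut (187.5, 244.1) [[0.42446711 0.31837658 0.018     ]]
nut (375.2, 253.3) [[ 0.39393175 -0.2078767   0.018     ]]
nut (411.1, 259.5) [[ 0.37540994 -0.30825752  0.018     ]]
(335, 207) [ 0.5216 -0.0967  0.0429]
(330, 207) [ 0.5221 -0.083   0.0401]
(341, 206) [ 0.5244 -0.1134  0.0417]
(264, 246) [0.4131 0.0946 0.0882]
(262, 214) [0.5001 0.101  0.078 ]
(408, 215) [ 0.501  -0.3032  0.0134]
(404, 217) [ 0.4964 -0.293   0.0051]
(188, 244) [0.4247 0.3167 0.0191]
(375, 253) [ 0.3945 -0.2066  0.0251]
(410, 259) [ 0.3767 -0.3047  0.021 ]
(260, 232) [0.4527 0.1079 0.0639]
(290, 213) [0.5014 0.0252 0.0828]
```

```bash
cat >> h.py <<'E'
def to(x,y,z,yaw=None):
    """total tool-axes shift (mm) after the spin; yaw = world angle of tool y, mod 180"""
    s=manip.get_state(); R=np.array(s["tool_rot"]).reshape(3,3); p=np.array(s["eef_pos"])
    cur=np.degrees(np.arctan2(R[1,1],R[0,1])); yaw=cur if yaw is None else yaw
    d=(yaw-cur+90)%180-90; c,n=np.cos(np.radians(cur+d)),np.sin(np.radians(cur+d))
    Y=np.array([c,n,0]); Zt=np.array([0,0,-1.]); Xt=np.cross(Y,Zt); v=(np.array([x,y,z])-p)*1000
    print("yaw now %.1f spin %.3f rad; then dx %.1f dy %.1f dz %.1f"%(cur,-np.radians(d),v@Xt,v@Y,v@Zt), "t %.1f"%s["time_s"],"open %.4f"%s["opening"],"tilt",np.round(R[:2,2],3))
E
python3 - <<'E'
from h import *
I=cv2.imread("pics/top0.png")
L=[]
for u,v in [(188,244),(262,214),(375,253),(411,259)]:
    L.append(cv2.resize(I[v-7:v+8,u-7:u+8],(200,200),interpolation=cv2.INTER_CUBIC))
cv2.imwrite("pics/nuts.png",np.hstack(L))
to(.4245,.318,.06,90); to(.4245,.318,.06,60)
E
```

```text
yaw now 66.0 spin -0.419 rad; then dx -201.1 dy -184.0 dz 144.4 t 0.1 open 0.0941 tilt [-0.001 -0.002]
yaw now 66.0 spin 0.105 rad; then dx -266.2 dy -58.8 dz 144.4 t 0.1 open 0.0941 tilt [-0.001 -0.002]
```

View pics/nuts.png

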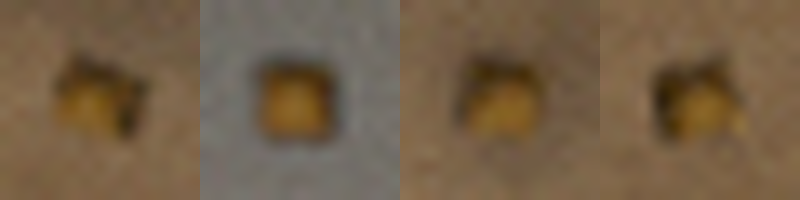

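Reading each nut's yaw off this view: nut A (left) sits at about 70°, the bed nut is square to the fixture, nut C is nearly square and nut D is at about 15°. I'll start with nut A.

```bash
python3 -m handwheel '[{"spin":-0.07,"gripper":0.55},{"dx":-36,"dy":-15,"dz":20,"gripper":0.55},{"dx":-36,"dy":-15,"dz":20,"gripper":0.55},{"dx":-36,"dy":-15,"dz":20,"gripper":0.55},{"dx":-36,"dy":-15,"dz":20,"gripper":0.55},{"dx":-36,"dy":-15,"dz":20,"gripper":0.55},{"dx":-36,"dy":-15,"dz":20,"gripper":0.55},{"dx":-36,"dy":-15,"dz":20,"gripper":0.55}]'
python3 -m handwheel '[{"gripper":0.55},{"gripper":0.55}]'
python3 -c "
from h import *
to(.4245,.318,.004,70)"
```

```text
yaw now 66.0 spin -0.070 rad; then dx -251.9 dy -104.2 dz 200.4 t 0.1 open 0.0941 tilt [-0.001 -0.002]$[0]: bad value
$[0]: bad value
```

```bash
python3 -m handwheel '[{"dx":0,"dy":0,"dz":0,"spin":-0.07,"gripper":0.55},{"dx":-36,"dy":-15,"dz":20,"spin":0,"gripper":0.55},{"dx":-36,"dy":-15,"dz":20,"spin":0,"gripper":0.55},{"dx":-36,"dy":-15,"dz":20,"spin":0,"gripper":0.55},{"dx":-36,"dy":-15,"dz":20,"spin":0,"gripper":0.55},{"dx":-36,"dy":-15,"dz":20,"spin":0,"gripper":0.55},{"dx":-36,"dy":-15,"dz":20,"spin":0,"gripper":0.55},{"dx":-36,"dy":-15,"dz":20,"spin":0,"gripper":0.55}]'
python3 -c "
from h import *
to(.4245,.318,.004,70)"
```

```text
time_s: 0.9
eef_pos: [0.4252, 0.3163, 0.0643]
tool_rot: [[-0.94, 0.342, -0.001], [0.342, 0.94, -0.0], [0.0, -0.0, -1.0]]
force: [0.5, 0.4, 0.6]
opening: 0.0425
finger_force: 0.0
yaw now 70.0 spin 0.000 rad; then dx 1.3 dy 1.4 dz 60.3 t 0.9 open 0.0425 tilt [-0.001 -0.   ]
```

```bash
python3 -m handwheel '[{"dx":1,"dy":1,"dz":30,"spin":0,"gripper":0.55},{"dx":0,"dy":0,"dz":29,"spin":0,"gripper":0.55},{"dx":0,"dy":0,"dz":0,"spin":0,"gripper":0.55},{"dx":0,"dy":0,"dz":0,"spin":0,"gripper":1},{"dx":0,"dy":0,"dz":0,"spin":0,"gripper":1},{"dx":0,"dy":0,"dz":0,"spin":0,"gripper":1},{"dx":0,"dy":0,"dz":0,"spin":0,"gripper":1},{"dx":0,"dy":0,"dz":0,"spin":0,"gripper":1}]'
python3 -m handwheel '[{"dx":0,"dy":0,"dz":-25,"spin":0,"gripper":1},{"dx":0,"dy":0,"dz":-40,"spin":0,"gripper":1},{"dx":0,"dy":0,"dz":-40,"spin":0,"gripper":1},{"dx":0,"dy":0,"dz":-40,"spin":0,"gripper":1},{"dx":0,"dy":0,"dz":-10,"spin":0,"gripper":1}]'
python3 -c "
from h import *
to(.488,-.2875,.16,0)"
```

```text
time_s: 1.7
eef_pos: [0.4246, 0.3196, 0.0078]
tool_rot: [[-0.94, 0.341, 0.002], [0.341, 0.94, 0.001], [-0.001, 0.002, -1.0]]
force: [-0.8, -0.8, 3.7]
opening: 0.0146
finger_force: 30.0
time_s: 2.2
eef_pos: [0.4263, 0.3204, 0.1675]
tool_rot: [[-0.94, 0.342, 0.009], [0.342, 0.94, 0.005], [-0.006, 0.008, -1.0]]
force: [1.1, -0.0, -1.2]
opening: 0.0146
finger_force: 30.0
yaw now 70.0 spin 1.222 rad; then dx -607.9 dy 61.7 dz 7.5 t 2.2 open 0.0146 tilt [0.009 0.005]
```

```bash
python3 -m handwheel '[{"dx":-10,"dy":-20,"dz":0,"spin":0,"gripper":1},{"dx":-17,"dy":-35,"dz":0,"spin":0,"gripper":1},{"dx":-17,"dy":-35,"dz":0,"spin":0,"gripper":1},{"dx":-17,"dy":-35,"dz":0,"spin":0,"gripper":1},{"dx":-17,"dy":-35,"dz":0,"spin":0,"gripper":1},{"dx":-17,"dy":-35,"dz":0,"spin":0,"gripper":1},{"dx":-17,"dy":-35,"dz":0,"spin":0,"gripper":1},{"dx":-17,"dy":-35,"dz":0,"spin":0,"gripper":1}]'
python3 -m handwheel '[{"dx":-17,"dy":-35,"dz":0,"spin":0,"gripper":1},{"dx":-17,"dy":-35,"dz":0,"spin":0,"gripper":1},{"dx":-17,"dy":-35,"dz":0,"spin":0,"gripper":1},{"dx":-17,"dy":-35,"dz":0,"spin":0,"gripper":1},{"dx":-17,"dy":-35,"dz":0,"spin":0,"gripper":1},{"dx":-17,"dy":-35,"dz":0,"spin":0,"gripper":1},{"dx":-17,"dy":-35,"dz":0,"spin":0,"gripper":1},{"dx":-17,"dy":-35,"dz":0,"spin":0,"gripper":1}]'
python3 -m handwheel '[{"dx":0,"dy":-5,"dz":0,"spin":0,"gripper":1},{"dx":0,"dy":0,"dz":0,"spin":0,"gripper":1},{"dx":0,"dy":0,"dz":0,"spin":0,"gripper":1}]'
python3 - <<'E'
from h import *
to(.488,-.2875,.116)
I,D=snap("scene","s1"); I=I[...,::-1]
p=proj("scene",[(.488,-.2875,.112)])[0].astype(int); print(p)
u,v=np.clip(p,[60,60],[580,420]); cv2.imwrite("pics/s1c.png",cv2.resize(I[v-60:v+60,u-60:u+60],(600,600),interpolation=cv2.INTER_CUBIC))
E
```

```text
time_s: 3.0
eef_pos: [0.4539, 0.0244, 0.1602]
tool_rot: [[-0.94, 0.342, -0.002], [0.342, 0.94, 0.0], [0.002, -0.0, -1.0]]
force: [0.3, 0.1, -0.5]
opening: 0.0146
finger_force: 30.0
time_s: 3.8
eef_pos: [0.4862, -0.285, 0.1598]
tool_rot: [[-0.94, 0.342, -0.002], [0.342, 0.94, 0.002], [0.002, 0.001, -1.0]]
force: [0.2, -1.0, -0.4]
opening: 0.0145
finger_force: 30.0
time_s: 4.1
eef_pos: [0.4848, -0.2872, 0.1606]
tool_rot: [[-0.94, 0.341, -0.001], [0.341, 0.94, 0.002], [0.002, 0.001, -1.0]]
force: [-0.2, -0.1, 0.6]
opening: 0.0144
finger_force: 30.0
yaw now 70.0 spin -0.000 rad; then dx -3.1 dy 0.9 dz 44.6 t 4.1 open 0.0144 tilt [-0.001  0.002]
[345 196]
```

View pics/s1c.png

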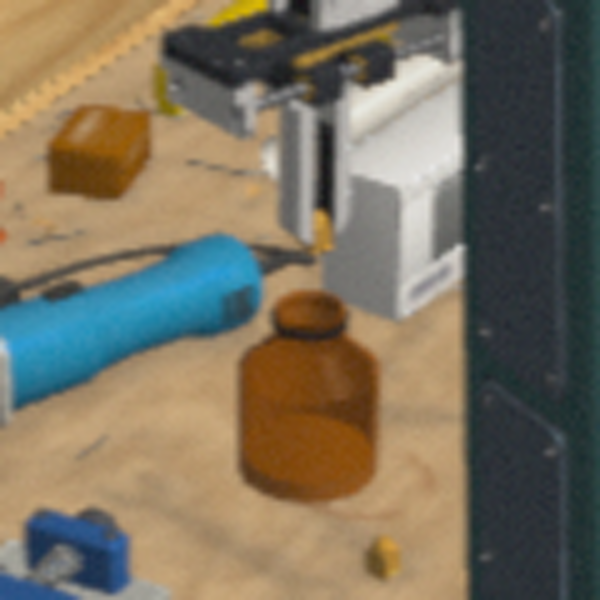

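The nut is held at crop (322,230), above the mouth at (311,305), which is full-frame (347,197). I'll cross-check the mouth position.

Run:
```python
from h import *
print(proj("scene",[(.488,-.2875,.112)]), atz("scene",[(285+310/5-.4,136+303/5-.4)],.112))
print(atz("scene",[(285+312/5-.4,136+327/5-.4)],.105))
```

```text
[[345.64612454 196.5980122 ]] [[ 0.48674631 -0.2910546   0.112     ]]
[[ 0.47755892 -0.27721819  0.105     ]]
```

```bash
python3 -m handwheel '[{"dx":-3,"dy":-1,"dz":20,"spin":0,"gripper":1},{"dx":0,"dy":0,"dz":15,"spin":0,"gripper":1},{"dx":0,"dy":0,"dz":8,"spin":0,"gripper":1},{"dx":0,"dy":0,"dz":0,"spin":0,"gripper":1},{"dx":0,"dy":0,"dz":0,"spin":0,"gripper":1},{"dx":0,"dy":0,"dz":0,"spin":0,"gripper":0.55},{"dx":0,"dy":0,"dz":0,"spin":0,"gripper":0.55},{"dx":0,"dy":0,"dz":0,"spin":0,"gripper":0.55}]'
python3 -m handwheel '[{"dx":0,"dy":0,"dz":-20,"spin":0,"gripper":0.55},{"dx":0,"dy":0,"dz":-40,"spin":0,"gripper":0.55},{"dx":0,"dy":0,"dz":0,"spin":0,"gripper":0.55}]'
python3 - <<'E'
from h import *
I,D=snap("scene","s2"); I=I[...,::-1]
cv2.imwrite("pics/s2c.png",cv2.resize(I[140:280,290:430],(600,600),interpolation=cv2.INTER_CUBIC))
T,_=snap("top","t2")
h=cv2.cvtColor(T,cv2.COLOR_RGB2HSV)
m=((h[...,1]>150)&(h[...,0]>12)&(h[...,0]<28)&(h[...,2]>70)).astype(np.uint8); m[:160]=0;m[290:]=0
n,l,s,ct=cv2.connectedComponentsWithStats(m)
for i in range(1,n):
    if s[i,4]>8: print(s[i],np.round(ct[i],1),atz("top",[ct[i]],.018))
to(.394,-.2075,.004,90);to(.3755,-.308,.004,105);to(.3755,-.308,.004,15)
E
```

```text
time_s: 4.95
eef_pos: [0.4879, -0.2907, 0.1192]
tool_rot: [[-0.94, 0.342, 0.001], [0.342, 0.94, -0.001], [-0.001, -0.0, -1.0]]
force: [0.4, -0.1, -0.2]
opening: 0.0352
finger_force: 0.0
time_s: 5.25
eef_pos: [0.4902, -0.2924, 0.1853]
tool_rot: [[-0.94, 0.342, 0.01], [0.342, 0.94, -0.007], [-0.012, -0.003, -1.0]]
force: [1.0, 0.0, -0.5]
opening: 0.0427
finger_force: 0.0
[162 185  33  16 374] [176.9 192.6] [[0.57133963 0.3512964  0.018     ]]
[260 212   5   5  22] [261.7 214. ] [[0.50739567 0.10819046 0.018     ]]
[392 215  26  20 248] [405.6 224.6] [[ 0.47332285 -0.29502423  0.018     ]]
[409 257   5   4  14] [411.6 258.4] [[ 0.37858364 -0.30965583  0.018     ]]
yaw now 70.0 spin -0.349 rad; then dx 94.3 dy 83.5 dz 176.1 t 5.3 open 0.0425 tilt [ 0.003 -0.002]
yaw now 70.0 spin -0.611 rad; then dx 113.3 dy 12.8 dz 176.1 t 5.3 open 0.0425 tilt [ 0.003 -0.002]
yaw now 70.0 spin 0.960 rad; then dx 12.8 dy -113.3 dz 176.1 t 5.3 open 0.0425 tilt [ 0.003 -0.002]
```

View pics/s2c.png

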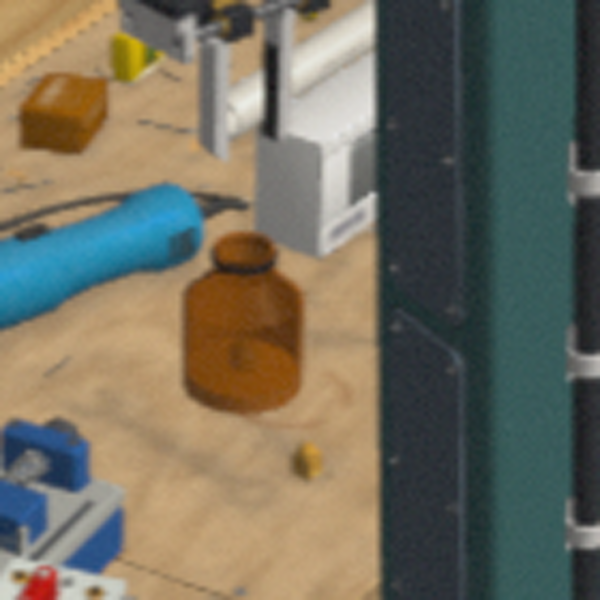

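The nut is inside the upright bottle, seen as the dark blob at (240,350). Nut C is still at (308,460). Now nut D.

```bash
python3 -m handwheel '[{"dx":0,"dy":0,"dz":0,"spin":-0.15,"gripper":0.55},{"dx":0,"dy":0,"dz":0,"spin":-0.15,"gripper":0.55},{"dx":0,"dy":0,"dz":0,"spin":-0.15,"gripper":0.55},{"dx":0,"dy":0,"dz":0,"spin":-0.15,"gripper":0.55},{"dx":40,"dy":4,"dz":0,"spin":0,"gripper":0.55},{"dx":40,"dy":4,"dz":20,"spin":0,"gripper":0.55},{"dx":33,"dy":4,"dz":40,"spin":0,"gripper":0.55},{"dx":0,"dy":0,"dz":40,"spin":0,"gripper":0.55}]'
python3 -m handwheel '[{"dx":0,"dy":0,"dz":20,"spin":0,"gripper":0.55},{"dx":0,"dy":0,"dz":0,"spin":0,"gripper":0.55}]'
python3 -c "
from h import *
to(.3755,-.308,.004,105)"
```

```text
time_s: 6.15
eef_pos: [0.3827, -0.2968, 0.0782]
tool_rot: [[-0.973, -0.228, -0.01], [-0.228, 0.974, -0.01], [0.012, -0.007, -1.0]]
force: [1.0, -0.3, 0.0]
opening: 0.0424
finger_force: 0.0
time_s: 6.35
eef_pos: [0.3817, -0.2946, 0.0546]
tool_rot: [[-0.973, -0.23, -0.017], [-0.23, 0.973, -0.002], [0.017, 0.002, -1.0]]
force: [0.1, 0.7, -0.2]
opening: 0.042
finger_force: 0.0
yaw now 103.3 spin -0.030 rad; then dx 9.4 dy -11.3 dz 50.6 t 6.3 open 0.0420 tilt [-0.017 -0.002]
```

```bash
python3 -m handwheel '[{"dx":9,"dy":-11,"dz":10,"spin":0,"gripper":0.55},{"dx":0,"dy":0,"dz":20,"spin":0,"gripper":0.55},{"dx":0,"dy":0,"dz":19,"spin":0,"gripper":0.55},{"dx":0,"dy":0,"dz":0,"spin":0,"gripper":0.55},{"dx":0,"dy":0,"dz":0,"spin":0,"gripper":1},{"dx":0,"dy":0,"dz":0,"spin":0,"gripper":1},{"dx":0,"dy":0,"dz":0,"spin":0,"gripper":1},{"dx":0,"dy":0,"dz":0,"spin":0,"gripper":1}]'
python3 -m handwheel '[{"dx":0,"dy":0,"dz":0,"spin":0,"gripper":1},{"dx":0,"dy":0,"dz":-20,"spin":0,"gripper":1},{"dx":0,"dy":0,"dz":-40,"spin":0,"gripper":1},{"dx":0,"dy":0,"dz":-40,"spin":0,"gripper":1},{"dx":0,"dy":0,"dz":-40,"spin":0,"gripper":1},{"dx":0,"dy":0,"dz":-10,"spin":0,"gripper":1},{"dx":0,"dy":0,"dz":0,"spin":0,"gripper":1}]'
python3 -c "
from h import *
to(.4875,-.289,.118)"
```

```text
time_s: 7.15
eef_pos: [0.3831, -0.3073, 0.012]
tool_rot: [[-0.975, -0.223, -0.013], [-0.222, 0.975, -0.017], [0.016, -0.013, -1.0]]
force: [-0.5, 0.1, 3.0]
opening: 0.0143
finger_force: 30.1
time_s: 7.85
eef_pos: [0.3855, -0.3052, 0.1629]
tool_rot: [[-0.975, -0.223, -0.011], [-0.222, 0.975, -0.018], [0.015, -0.015, -1.0]]
force: [0.7, -0.0, -1.2]
opening: 0.0131
finger_force: 30.0
yaw now 102.9 spin -0.000 rad; then dx -103.1 dy -6.9 dz 44.9 t 7.8 open 0.0131 tilt [-0.011 -0.018]
```

```bash
python3 -m handwheel '[{"dx":-20,"dy":-1,"dz":0,"spin":0,"gripper":1},{"dx":-30,"dy":-2,"dz":0,"spin":0,"gripper":1},{"dx":-30,"dy":-2,"dz":0,"spin":0,"gripper":1},{"dx":-20,"dy":-2,"dz":0,"spin":0,"gripper":1},{"dx":0,"dy":0,"dz":0,"spin":0,"gripper":1},{"dx":0,"dy":0,"dz":0,"spin":0,"gripper":1},{"dx":0,"dy":0,"dz":0,"spin":0,"gripper":1}]'
python3 - <<'E'
from h import *
st()
to(.4875,-.289,.118)
I,D=snap("scene","s3"); I=I[...,::-1]
cv2.imwrite("pics/s3c.png",cv2.resize(I[140:240,290:390],(600,600),interpolation=cv2.INTER_CUBIC))
E
```

```text
time_s: 8.55
eef_pos: [0.4822, -0.2889, 0.1579]
tool_rot: [[-0.975, -0.222, -0.017], [-0.222, 0.975, -0.014], [0.02, -0.01, -1.0]]
force: [-0.6, -0.5, -0.2]
opening: 0.0139
finger_force: 30.0
t 8.55 eef [ 0.4822 -0.2889  0.1579] rot [[-0.975, -0.222, -0.017], [-0.222, 0.975, -0.014], [0.02, -0.01, -1.0]] q [ -35.9    7.7   81.    -1.2   91.6 -138.8] F [-0.6 -0.5 -0.2] open 0.013883804919543975 29.971664026379585
yaw now 102.8 spin -0.000 rad; then dx -5.1 dy -1.3 dz 39.9 t 8.6 open 0.0139 tilt [-0.017 -0.014]
```

View pics/s3c.png

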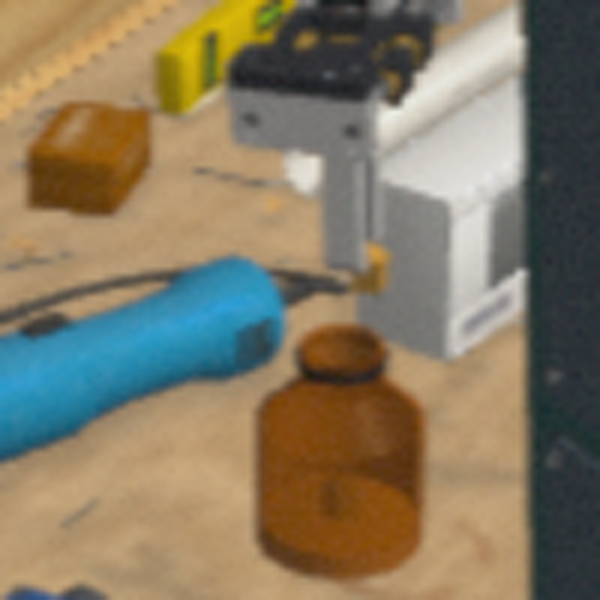

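Nut D is held off-centre, about 7 mm toward -x in the pads, at crop (372,270). I'll shift to compensate and then release.

```bash
python3 -m handwheel '[{"dx":-13,"dy":-2,"dz":0,"spin":0,"gripper":1},{"dx":0,"dy":0,"dz":15,"spin":0,"gripper":1},{"dx":0,"dy":0,"dz":0,"spin":0,"gripper":1},{"dx":0,"dy":0,"dz":0,"spin":0,"gripper":1}]'
python3 - <<'E'
from h import *
to(.495,-.288,.120)
E
```

```text
time_s: 9.0
eef_pos: [0.4958, -0.288, 0.1428]
tool_rot: [[-0.975, -0.222, -0.017], [-0.222, 0.975, -0.014], [0.019, -0.01, -1.0]]
force: [0.4, -0.1, 0.7]
opening: 0.0135
finger_force: 30.0
yaw now 102.9 spin -0.000 rad; then dx 0.8 dy 0.2 dz 22.8 t 9.0 open 0.0135 tilt [-0.017 -0.014]
```

```bash
python3 -m handwheel '[{"dx":0,"dy":0,"dz":12,"spin":0,"gripper":1},{"dx":0,"dy":0,"dz":11,"spin":0,"gripper":1},{"dx":0,"dy":0,"dz":0,"spin":0,"gripper":1},{"dx":0,"dy":0,"dz":0,"spin":0,"gripper":0.55},{"dx":0,"dy":0,"dz":0,"spin":0,"gripper":0.55},{"dx":0,"dy":0,"dz":0,"spin":0,"gripper":0.55},{"dx":0,"dy":0,"dz":-20,"spin":0,"gripper":0.55},{"dx":0,"dy":0,"dz":-35,"spin":0,"gripper":0.55}]'
python3 -m handwheel '[{"dx":0,"dy":0,"dz":0,"spin":0.15,"gripper":0.55},{"dx":0,"dy":0,"dz":0,"spin":0.15,"gripper":0.55},{"dx":0,"dy":0,"dz":0,"spin":0.15,"gripper":0.55},{"dx":0,"dy":0,"dz":0,"spin":0.15,"gripper":0.55},{"dx":0,"dy":0,"dz":0,"spin":0.15,"gripper":0.55},{"dx":0,"dy":0,"dz":0,"spin":0.15,"gripper":0.55}]'
python3 -m handwheel '[{"dx":0,"dy":0,"dz":0,"spin":0.15,"gripper":0.55},{"dx":0,"dy":0,"dz":0,"spin":0.15,"gripper":0.55},{"dx":0,"dy":0,"dz":0,"spin":0.15,"gripper":0.55},{"dx":0,"dy":0,"dz":0,"spin":0.15,"gripper":0.55},{"dx":0,"dy":0,"dz":0,"spin":0.15,"gripper":0.55},{"dx":0,"dy":0,"dz":0,"spin":0.15,"gripper":0.55}]'
cat >> h.py <<'E'
def blobs(n,T,z=.018,lo=8,hi=60):
    h=cv2.cvtColor(T,cv2.COLOR_RGB2HSV)
    m=((h[...,1]>150)&(h[...,0]>12)&(h[...,0]<28)&(h[...,2]>70)).astype(np.uint8)
    if n=="top": m[:160]=0;m[290:]=0
    k,l,s,ct=cv2.connectedComponentsWithStats(m)
    for i in range(1,k):
        if lo<s[i,4]<hi:
            w=atz(n,[ct[i]],z)[0]
            if .3<w[0]<.7 and -.6<w[1]<.6: print(n,s[i],np.round(ct[i],1),np.round(w,4))
E
python3 - <<'E'
from h import *
T,_=snap("top","t4"); blobs("top",T); S,_=snap("scene","s4"); blobs("scene",S)
to(.394,-.2075,.05,0)
print(proj("scene",[(.394,-.2075,.012),(.3755,-.308,.012)]))
E
```

```text
time_s: 9.8
eef_pos: [0.4956, -0.2869, 0.1738]
tool_rot: [[-0.975, -0.223, -0.019], [-0.222, 0.975, -0.012], [0.022, -0.007, -1.0]]
force: [-0.5, -0.3, -0.3]
opening: 0.042
finger_force: 0.0
time_s: 10.4
eef_pos: [0.4972, -0.288, 0.1767]
tool_rot: [[-0.776, 0.63, -0.014], [0.63, 0.776, -0.016], [0.0, -0.021, -1.0]]
force: [0.3, 0.1, -0.4]
opening: 0.0422
finger_force: 0.0
time_s: 11.0
eef_pos: [0.4972, -0.288, 0.1767]
tool_rot: [[0.011, 1.0, -0.013], [1.0, -0.011, -0.016], [-0.016, -0.013, -1.0]]
force: [0.5, -0.3, 0.4]
opening: 0.0422
finger_force: 0.0
top [260 212   5   5  23] [261.8 214. ] [0.5073 0.1079 0.018 ]
scene [359 243   6   8  34] [361.5 247.1] [ 0.3847 -0.1986  0.018 ]
scene [265 274   6   8  37] [267.9 277.3] [0.5319 0.0577 0.018 ]
yaw now -0.3 spin -0.005 rad; then dx 80.5 dy -103.2 dz 126.6 t 11.1 open 0.0422 tilt [-0.014 -0.016]
[[360.02747977 246.44153706]
 [381.31245374 232.18107918]]
```

```bash
python3 -m handwheel '[{"dx":20,"dy":-25,"dz":0,"spin":0,"gripper":0.55},{"dx":20,"dy":-26,"dz":20,"spin":0,"gripper":0.55},{"dx":20,"dy":-26,"dz":35,"spin":0,"gripper":0.55},{"dx":20,"dy":-26,"dz":35,"spin":0,"gripper":0.55},{"dx":0,"dy":0,"dz":30,"spin":0,"gripper":0.55},{"dx":0,"dy":0,"dz":0,"spin":0,"gripper":0.55},{"dx":0,"dy":0,"dz":0,"spin":0,"gripper":0.55}]'
python3 -c "
from h import *
to(.394,-.207,.005,0)"
```

```text
time_s: 11.8
eef_pos: [0.3933, -0.2096, 0.0573]
tool_rot: [[0.003, 1.0, -0.014], [1.0, -0.003, -0.016], [-0.016, -0.013, -1.0]]
force: [-0.3, 0.4, 0.2]
opening: 0.0422
finger_force: 0.0
yaw now -0.2 spin -0.003 rad; then dx 2.6 dy 0.7 dz 52.3 t 11.8 open 0.0422 tilt [-0.014 -0.016]
```

```bash
python3 -m handwheel '[{"dx":3,"dy":1,"dz":20,"spin":0,"gripper":0.55},{"dx":0,"dy":0,"dz":20,"spin":0,"gripper":0.55},{"dx":0,"dy":0,"dz":11,"spin":0,"gripper":0.55},{"dx":0,"dy":0,"dz":0,"spin":0,"gripper":0.55},{"dx":0,"dy":0,"dz":0,"spin":0,"gripper":1},{"dx":0,"dy":0,"dz":0,"spin":0,"gripper":1},{"dx":0,"dy":0,"dz":0,"spin":0,"gripper":1},{"dx":0,"dy":0,"dz":0,"spin":0,"gripper":1}]'
python3 -m handwheel '[{"dx":0,"dy":0,"dz":0,"spin":0,"gripper":1},{"dx":0,"dy":0,"dz":-20,"spin":0,"gripper":1},{"dx":0,"dy":0,"dz":-40,"spin":0,"gripper":1},{"dx":0,"dy":0,"dz":-40,"spin":0,"gripper":1},{"dx":0,"dy":0,"dz":-40,"spin":0,"gripper":1},{"dx":0,"dy":0,"dz":-10,"spin":0,"gripper":1},{"dx":0,"dy":0,"dz":0,"spin":0,"gripper":1}]'
python3 -c "
from h import *
to(.4875,-.289,.118)"
```

```text
time_s: 12.6
eef_pos: [0.3935, -0.2073, 0.0061]
tool_rot: [[0.005, 1.0, -0.013], [1.0, -0.005, -0.016], [-0.016, -0.013, -1.0]]
force: [-0.3, 0.9, 3.0]
opening: 0.0145
finger_force: 29.8
time_s: 13.3
eef_pos: [0.3961, -0.2053, 0.1569]
tool_rot: [[0.005, 1.0, -0.011], [1.0, -0.005, -0.018], [-0.018, -0.011, -1.0]]
force: [0.0, -0.5, -1.5]
opening: 0.0143
finger_force: 29.7
yaw now -0.3 spin -0.000 rad; then dx -83.3 dy 91.8 dz 38.9 t 13.3 open 0.0143 tilt [-0.011 -0.018]
```

```bash
python3 -m handwheel '[{"dx":-15,"dy":15,"dz":0,"spin":0,"gripper":1},{"dx":-20,"dy":25,"dz":0,"spin":0,"gripper":1},{"dx":-28,"dy":27,"dz":0,"spin":0,"gripper":1},{"dx":-20,"dy":25,"dz":0,"spin":0,"gripper":1},{"dx":0,"dy":0,"dz":10,"spin":0,"gripper":1},{"dx":0,"dy":0,"dz":0,"spin":0,"gripper":1},{"dx":0,"dy":0,"dz":0,"spin":0,"gripper":1}]'
python3 - <<'E'
from h import *
to(.4875,-.289,.118)
I,D=snap("scene","s5"); I=I[...,::-1]
cv2.imwrite("pics/s5c.png",cv2.resize(I[150:230,310:390],(500,500),interpolation=cv2.INTER_CUBIC))
E
```

```text
time_s: 14.0
eef_pos: [0.485, -0.287, 0.1429]
tool_rot: [[0.005, 1.0, -0.018], [1.0, -0.005, -0.012], [-0.012, -0.018, -1.0]]
force: [-0.2, -0.1, -0.5]
opening: 0.015
finger_force: 29.7
yaw now -0.3 spin -0.000 rad; then dx -2.0 dy 2.5 dz 24.9 t 14.0 open 0.0150 tilt [-0.018 -0.012]
```

View pics/s5c.png

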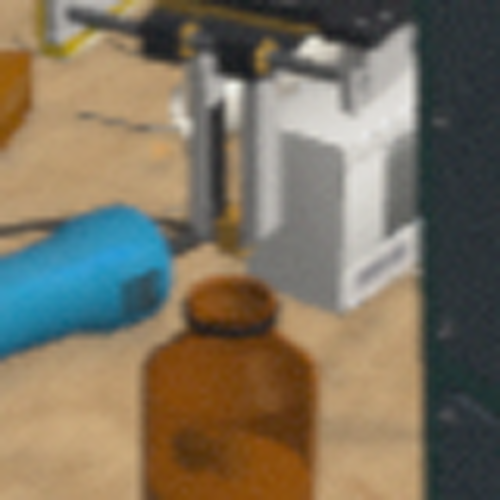

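Nut C is held at (232,240), centred over the mouth at (232,297), and the dark mass inside the bottle shows the earlier nuts. Release.

```bash
python3 -m handwheel '[{"dx":-2,"dy":2,"dz":12,"spin":0,"gripper":1},{"dx":0,"dy":0,"dz":13,"spin":0,"gripper":1},{"dx":0,"dy":0,"dz":0,"spin":0,"gripper":1},{"dx":0,"dy":0,"dz":0,"spin":0,"gripper":1},{"dx":0,"dy":0,"dz":0,"spin":0,"gripper":0.6},{"dx":0,"dy":0,"dz":0,"spin":0,"gripper":0.6},{"dx":0,"dy":0,"dz":0,"spin":0,"gripper":0.6},{"dx":0,"dy":0,"dz":-40,"spin":0,"gripper":0.6}]'
python3 -m handwheel '[{"dx":20,"dy":0,"dz":-20,"spin":0,"gripper":0.6},{"dx":45,"dy":1,"dz":0,"spin":0,"gripper":0.6},{"dx":45,"dy":1,"dz":0,"spin":0,"gripper":0.6},{"dx":45,"dy":1,"dz":0,"spin":0,"gripper":0.6},{"dx":45,"dy":1,"dz":0,"spin":0,"gripper":0.6},{"dx":45,"dy":1,"dz":0,"spin":0,"gripper":0.6},{"dx":45,"dy":1,"dz":0,"spin":0,"gripper":0.6},{"dx":45,"dy":1,"dz":0,"spin":0,"gripper":0.6}]'
python3 -m handwheel '[{"dx":35,"dy":1,"dz":0,"spin":0,"gripper":0.6},{"dx":20,"dy":0,"dz":0,"spin":0,"gripper":0.6},{"dx":0,"dy":0,"dz":0,"spin":0,"gripper":0.6},{"dx":0,"dy":0,"dz":0,"spin":0,"gripper":0.6}]'
python3 - <<'E'
from h import *
to(.5,.102,.055,1.5)
T,_=snap("top","t6"); blobs("top",T); S,_=snap("scene","s6"); blobs("scene",S)
b=T[200:235,385:425,::-1]; cv2.imwrite("pics/t6c.png",cv2.resize(b,(480,420),interpolation=cv2.INTER_CUBIC))
E
```

```text
time_s: 14.85
eef_pos: [0.4856, -0.2879, 0.1542]
tool_rot: [[0.005, 1.0, -0.025], [1.0, -0.005, -0.007], [-0.008, -0.025, -1.0]]
force: [-0.2, 0.1, -0.7]
opening: 0.0375
finger_force: 0.0
time_s: 15.65
eef_pos: [0.4976, 0.0469, 0.1756]
tool_rot: [[0.005, 1.0, -0.013], [1.0, -0.005, -0.015], [-0.015, -0.013, -1.0]]
force: [0.5, -0.5, 0.0]
opening: 0.0377
finger_force: 0.0
time_s: 16.05
eef_pos: [0.499, 0.1001, 0.1743]
tool_rot: [[0.004, 1.0, -0.014], [1.0, -0.004, -0.016], [-0.016, -0.014, -1.0]]
force: [-0.9, 0.4, -0.1]
opening: 0.0376
finger_force: 0.0
yaw now -0.2 spin -0.030 rad; then dx 1.9 dy 1.1 dz 119.3 t 16.1 open 0.0376 tilt [-0.014 -0.016]
scene [265 274   6   8  36] [267.9 277.4] [0.5316 0.0578 0.018 ]
```

```bash
python3 -m handwheel '[{"dx":2,"dy":1,"dz":35,"spin":-0.03,"gripper":0.6},{"dx":0,"dy":0,"dz":35,"spin":0,"gripper":0.6},{"dx":0,"dy":0,"dz":30,"spin":0,"gripper":0.6},{"dx":0,"dy":0,"dz":17,"spin":0,"gripper":0.6},{"dx":0,"dy":0,"dz":0,"spin":0,"gripper":0.6},{"dx":0,"dy":0,"dz":0,"spin":0,"gripper":0.6}]'
python3 -m handwheel '[{"dx":0,"dy":0,"dz":0,"spin":0,"gripper":1},{"dx":0,"dy":0,"dz":0,"spin":0,"gripper":1},{"dx":0,"dy":0,"dz":0,"spin":0,"gripper":1},{"dx":0,"dy":0,"dz":0,"spin":0,"gripper":1},{"dx":0,"dy":0,"dz":-20,"spin":0,"gripper":1},{"dx":0,"dy":0,"dz":-40,"spin":0,"gripper":1},{"dx":0,"dy":0,"dz":-40,"spin":0,"gripper":1},{"dx":0,"dy":0,"dz":0,"spin":0,"gripper":1}]'
python3 -c "
from h import *
to(.4875,-.289,.158,-.2)"
```

```text
time_s: 16.75
eef_pos: [0.4986, 0.0994, 0.0576]
tool_rot: [[-0.024, 1.0, -0.014], [1.0, 0.023, -0.015], [-0.015, -0.014, -1.0]]
force: [0.7, -0.5, 0.5]
opening: 0.0375
finger_force: 0.0
time_s: 17.55
eef_pos: [0.5034, 0.1025, 0.1642]
tool_rot: [[-0.025, 1.0, -0.001], [1.0, 0.025, -0.014], [-0.014, -0.002, -1.0]]
force: [1.2, 0.7, -0.0]
opening: 0.0143
finger_force: 29.9
yaw now 1.5 spin 0.029 rad; then dx -391.5 dy -14.6 dz 6.2 t 17.6 open 0.0143 tilt [-0.001 -0.014]
```

View pics/t6c.png

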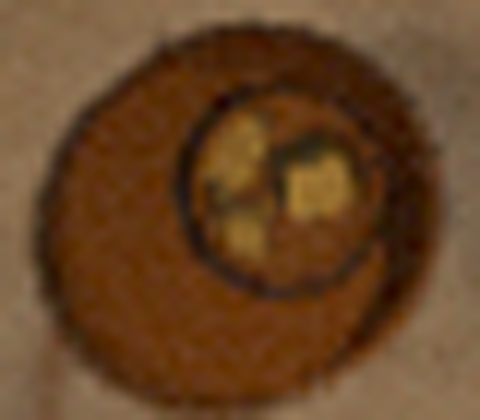

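The view down the neck shows three nuts inside the bottle, at (235,145), (245,230) and (320,185), and the bottle hasn't moved. I'll carry the fourth over.

```bash
python3 -m handwheel '[{"dx":-15,"dy":0,"dz":0,"spin":0,"gripper":1},{"dx":-30,"dy":-1,"dz":0,"spin":0,"gripper":1},{"dx":-40,"dy":-2,"dz":0,"spin":0,"gripper":1},{"dx":-40,"dy":-2,"dz":0,"spin":0,"gripper":1},{"dx":-40,"dy":-2,"dz":0,"spin":0,"gripper":1},{"dx":-40,"dy":-2,"dz":0,"spin":0,"gripper":1},{"dx":-40,"dy":-2,"dz":0,"spin":0,"gripper":1},{"dx":-40,"dy":-1,"dz":0,"spin":0,"gripper":1}]'
python3 -m handwheel '[{"dx":-40,"dy":-1,"dz":0,"spin":0,"gripper":1},{"dx":-35,"dy":-1,"dz":0,"spin":0,"gripper":1},{"dx":-22,"dy":0,"dz":0,"spin":0,"gripper":1},{"dx":-10,"dy":0,"dz":10,"spin":0,"gripper":1},{"dx":0,"dy":0,"dz":10,"spin":0,"gripper":1},{"dx":0,"dy":0,"dz":0,"spin":0,"gripper":1},{"dx":0,"dy":0,"dz":0,"spin":0,"gripper":1}]'
python3 - <<'E'
from h import *
to(.4875,-.289,.118)
I,D=snap("scene","s7"); blobs("scene",I,.15)
print(proj("scene",[np.array(manip.get_state()["eef_pos"])]))
E
```

```text
time_s: 18.35
eef_pos: [0.4928, -0.1853, 0.159]
tool_rot: [[-0.025, 1.0, -0.019], [1.0, 0.024, -0.014], [-0.013, -0.019, -1.0]]
force: [-0.0, -0.7, -0.3]
opening: 0.0145
finger_force: 29.9
time_s: 19.05
eef_pos: [0.4947, -0.289, 0.1417]
tool_rot: [[-0.027, 1.0, -0.017], [1.0, 0.026, -0.013], [-0.013, -0.017, -1.0]]
force: [0.8, 0.2, 0.1]
opening: 0.0145
finger_force: 29.9
yaw now 1.5 spin -0.000 rad; then dx 0.2 dy -7.2 dz 23.7 t 19.1 open 0.0145 tilt [-0.017 -0.013]
scene [331 135   4   4  11] [332.8 136.5] [ 0.6999 -0.5752  0.15  ]
scene [361 139   3   5   9] [362.1 141.2] [ 0.5948 -0.5906  0.15  ]
scene [328 141   6   3  12] [330.7 142.2] [ 0.6825 -0.531   0.15  ]
scene [326 148   9   4  21] [329.3 149.4] [ 0.6568 -0.4787  0.15  ]
scene [317 154   7   5  19] [320.3 156.1] [ 0.656  -0.4203  0.15  ]
scene [342 183   4   8  18] [343.4 186.6] [ 0.4901 -0.2768  0.15  ]
[[343.9329893  186.61161967]]
```

```bash
python3 -m handwheel '[{"dx":0,"dy":-7,"dz":0,"spin":0,"gripper":1},{"dx":0,"dy":0,"dz":12,"spin":0,"gripper":1},{"dx":0,"dy":0,"dz":11,"spin":0,"gripper":1},{"dx":0,"dy":0,"dz":0,"spin":0,"gripper":1},{"dx":0,"dy":0,"dz":0,"spin":0,"gripper":0.6},{"dx":0,"dy":0,"dz":0,"spin":0,"gripper":0.6},{"dx":0,"dy":0,"dz":0,"spin":0,"gripper":0.6},{"dx":0,"dy":0,"dz":-40,"spin":0,"gripper":0.6}]'
python3 -m handwheel '[{"dx":20,"dy":0,"dz":-20,"spin":0,"gripper":0.6},{"dx":45,"dy":-8,"dz":0,"spin":0,"gripper":0.6},{"dx":45,"dy":-8,"dz":0,"spin":0,"gripper":0.6},{"dx":45,"dy":-8,"dz":0,"spin":0,"gripper":0.6},{"dx":45,"dy":-8,"dz":0,"spin":0,"gripper":0.6},{"dx":45,"dy":-8,"dz":0,"spin":0,"gripper":0.6},{"dx":45,"dy":-8,"dz":0,"spin":0,"gripper":0.6},{"dx":45,"dy":-8,"dz":0,"spin":0,"gripper":0.6}]'
python3 -m handwheel '[{"dx":35,"dy":-8,"dz":0,"spin":-0.08,"gripper":0.6},{"dx":15,"dy":-8,"dz":0,"spin":-0.08,"gripper":0.6},{"dx":0,"dy":0,"dz":0,"spin":0,"gripper":0.6},{"dx":0,"dy":0,"dz":0,"spin":0,"gripper":0.6}]'
python3 - <<'E'
from h import *
to(.414,.095,.070,11)
T,_=snap("top","t8"); blobs("top",T); S,_=snap("scene","s8"); blobs("scene",S)
T=T[...,::-1]
b=cv2.resize(T[200:235,385:425],(480,420),interpolation=cv2.INTER_CUBIC)
c=cv2.resize(S[...,::-1][250:310,230:320],(600,400),interpolation=cv2.INTER_CUBIC)[:, :300]
cv2.imwrite("pics/t8c.png",np.hstack([b,np.pad(c,((0,20),(0,0),(0,0)))]))
E
```

```text
time_s: 19.9
eef_pos: [0.4854, -0.2884, 0.1542]
tool_rot: [[-0.025, 0.999, -0.025], [1.0, 0.025, -0.007], [-0.007, -0.025, -1.0]]
force: [0.5, -0.0, -1.0]
opening: 0.0376
finger_force: 0.0
time_s: 20.7
eef_pos: [0.4241, 0.0449, 0.1768]
tool_rot: [[-0.025, 1.0, -0.012], [1.0, 0.025, -0.015], [-0.015, -0.013, -1.0]]
force: [0.4, -0.3, 0.4]
opening: 0.0378
finger_force: 0.0
time_s: 21.1
eef_pos: [0.4063, 0.092, 0.1761]
tool_rot: [[-0.183, 0.983, -0.013], [0.983, 0.183, -0.016], [-0.013, -0.016, -1.0]]
force: [0.2, -0.3, 0.2]
opening: 0.0375
finger_force: 0.0
yaw now 10.6 spin -0.008 rad; then dx 1.5 dy 8.1 dz 106.1 t 21.1 open 0.0375 tilt [-0.013 -0.016]
```

View pics/t8c.png

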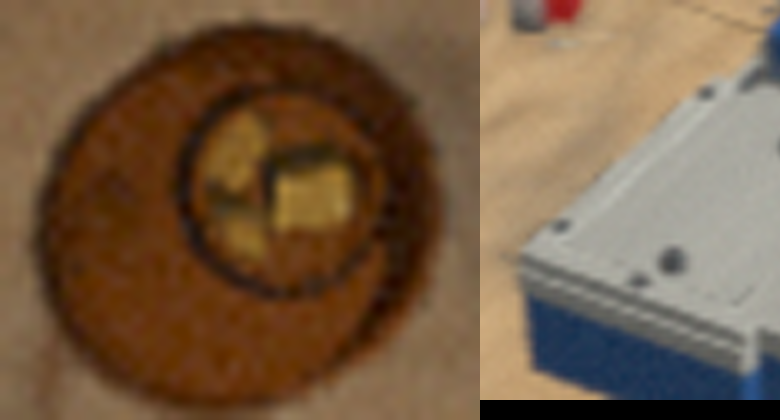

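The fourth nut is in: the bed is clear, no nut blobs remain outside, and the bottle is in place. Now I'll grip the template's bar.

```bash
python3 -m handwheel '[{"dx":1,"dy":8,"dz":30,"spin":0,"gripper":0.6},{"dx":0,"dy":0,"dz":35,"spin":0,"gripper":0.6},{"dx":0,"dy":0,"dz":25,"spin":0,"gripper":0.6},{"dx":0,"dy":0,"dz":10,"spin":0,"gripper":0.6},{"dx":0,"dy":0,"dz":3,"spin":0,"gripper":0.6},{"dx":0,"dy":0,"dz":0,"spin":0,"gripper":0.6},{"dx":0,"dy":0,"dz":0,"spin":0,"gripper":0.6}]'
python3 -c "
from h import *
to(.414,.095,.070,11)"
python3 -m handwheel '[{"dx":0,"dy":0,"dz":0,"spin":0,"gripper":1},{"dx":0,"dy":0,"dz":0,"spin":0,"gripper":1},{"dx":0,"dy":0,"dz":0,"spin":0,"gripper":1},{"dx":0,"dy":0,"dz":0,"spin":0,"gripper":1},{"dx":0,"dy":0,"dz":0,"spin":0,"gripper":1}]'
python3 -c "
from h import *
to(.5007,.1039,.070,1.56)"
```

```text
time_s: 21.9
eef_pos: [0.4135, 0.0929, 0.074]
tool_rot: [[-0.184, 0.983, -0.011], [0.983, 0.183, -0.015], [-0.013, -0.014, -1.0]]
force: [-0.6, 0.4, -0.6]
opening: 0.0375
finger_force: 0.0
yaw now 10.6 spin -0.008 rad; then dx 2.0 dy 0.9 dz 4.0 t 21.9 open 0.0375 tilt [-0.011 -0.015]
time_s: 22.4
eef_pos: [0.4126, 0.0931, 0.073]
tool_rot: [[-0.184, 0.983, -0.013], [0.983, 0.184, -0.015], [-0.012, -0.016, -1.0]]
force: [-0.6, 0.4, 1.6]
opening: 0.0136
finger_force: 30.0
yaw now 10.6 spin 0.158 rad; then dx 8.4 dy 88.4 dz 3.0 t 22.4 open 0.0136 tilt [-0.013 -0.015]
```

```bash
python3 -m handwheel '[{"dx":0,"dy":5,"dz":0,"spin":0.05,"gripper":1},{"dx":0,"dy":5,"dz":0,"spin":0.05,"gripper":1},{"dx":0,"dy":5,"dz":0,"spin":0.05,"gripper":1},{"dx":2,"dy":15,"dz":0,"spin":0,"gripper":1},{"dx":2,"dy":15,"dz":0,"spin":0,"gripper":1},{"dx":2,"dy":15,"dz":0,"spin":0,"gripper":1},{"dx":2,"dy":10,"dz":0,"spin":0,"gripper":1},{"dx":0,"dy":0,"dz":0,"spin":0,"gripper":1}]'
python3 - <<'E'
from h import *
st(); to(.5007,.1039,.070,1.56)
T,_=snap("top","t9")
cv2.imwrite("pics/t9c.png",cv2.resize(T[185:275,230:330,::-1],(660,594),interpolation=cv2.INTER_CUBIC))
E
```

```text
time_s: 23.2
eef_pos: [0.4822, 0.105, 0.0729]
tool_rot: [[-0.035, 0.999, -0.015], [0.999, 0.035, -0.015], [-0.015, -0.015, -1.0]]
force: [-2.4, -0.5, 7.8]
opening: 0.0136
finger_force: 30.0
t 23.2 eef [0.4822 0.105  0.0729] rot [[-0.035, 0.999, -0.015], [0.999, 0.035, -0.015], [-0.015, -0.015, -1.0]] q [ 6.3  2.4 96.6 -0.8 81.9  4.4] F [-2.4 -0.5  7.8] open 0.013635361931664966 30.002802908420563
yaw now 2.0 spin 0.008 rad; then dx -1.6 dy 18.4 dz 2.9 t 23.2 open 0.0136 tilt [-0.015 -0.015]
```

View pics/t9c.png

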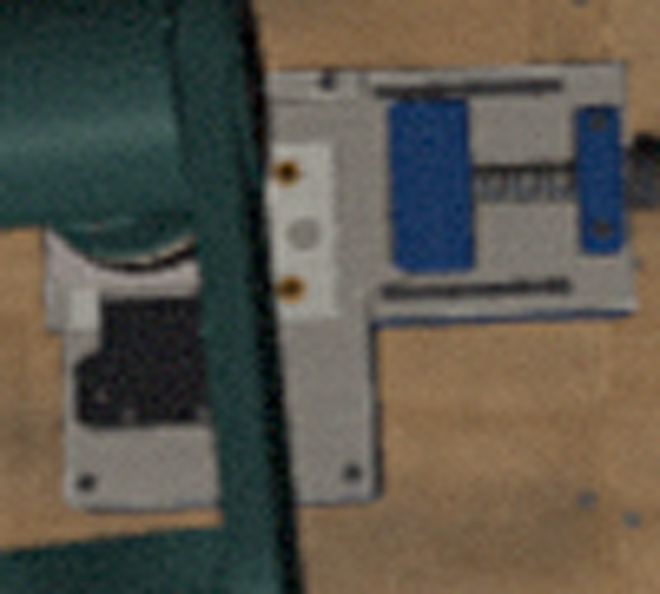

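The plate is now nearly aligned with the fixture. The jaw-side hole is at crop (304,233). I'll compare it with the pin it has to land on.

Run:
```python
from h import *
def c(x,y,z): return atz("top",[(230+(x+.5)/6.6-.5,185+(y+.5)/6.6-.5)],z)[0]
H=c(304,233,.066); print("hole",H,"to pin",(np.array([.5018,.0619])-H[:2])*1000)
a,b=c(287,172,.066),c(291,288,.066); d=a-b; print("tpl x yaw",np.degrees(np.arctan2(d[1],d[0])),np.hypot(*d[:2]))
a,b=c(374,325,.058),c(380,490,.058); d=a-b; print("ledge x yaw",np.degrees(np.arctan2(d[1],d[0])))
```

```text
hole [0.48507803 0.06519543 0.066     ] to pin [16.72197276 -3.29543101]
tpl x yaw 1.876606872765271 0.047965561806657744
ledge x yaw 1.7960161157514194
```

```bash
python3 -m handwheel '[{"dx":-2,"dy":5,"dz":0,"spin":0,"gripper":1},{"dx":-2,"dy":5,"dz":0,"spin":0,"gripper":1},{"dx":0,"dy":4,"dz":0,"spin":0,"gripper":1},{"dx":0,"dy":2,"dz":0,"spin":0,"gripper":1},{"dx":0,"dy":0,"dz":0,"spin":0,"gripper":1},{"dx":0,"dy":0,"dz":0,"spin":0,"gripper":1}]'
python3 - <<'E'
from h import *
T,_=snap("top","t10")
st()
E
python3 -m handwheel '[{"dx":0,"dy":0,"dz":2,"spin":0,"gripper":1},{"dx":0,"dy":0,"dz":0,"spin":0,"gripper":1}]'
```

```text
time_s: 23.85
eef_pos: [0.4976, 0.1016, 0.0704]
tool_rot: [[-0.035, 0.999, -0.015], [0.999, 0.035, -0.015], [-0.014, -0.015, -1.0]]
force: [-0.1, 0.6, -2.6]
opening: 0.0137
finger_force: 30.0
t 23.9 eef [0.4976 0.1016 0.0703] rot [[-0.035, 0.999, -0.015], [0.999, 0.035, -0.015], [-0.014, -0.016, -1.0]] q [ 5.7  4.3 94.9 -0.8 81.7  3.8] F [ 1.5  0.7 -2.1] open 0.013776177418450926 29.977814555168152
time_s: 24.1
eef_pos: [0.4978, 0.1017, 0.0685]
tool_rot: [[-0.035, 0.999, -0.015], [0.999, 0.035, -0.015], [-0.014, -0.015, -1.0]]
force: [1.8, 0.7, -2.5]
opening: 0.0134
finger_force: 30.0
```

```bash
python3 -m handwheel '[{"dx":0,"dy":0.5,"dz":2,"spin":0,"gripper":1},{"dx":0,"dy":0,"dz":1,"spin":0,"gripper":1},{"dx":0,"dy":0,"dz":1,"spin":0,"gripper":1},{"dx":0,"dy":0,"dz":0,"spin":0,"gripper":1},{"dx":0,"dy":0,"dz":0,"spin":0,"gripper":1}]'
python3 -m handwheel '[{"dx":0,"dy":0,"dz":1,"spin":0,"gripper":1},{"dx":0,"dy":0,"dz":0,"spin":0,"gripper":1},{"dx":0,"dy":0,"dz":0,"spin":0,"gripper":1}]'
```

```text
time_s: 24.6
eef_pos: [0.4981, 0.1015, 0.0653]
tool_rot: [[-0.035, 0.999, -0.015], [0.999, 0.035, -0.015], [-0.015, -0.015, -1.0]]
force: [-1.1, 1.2, -0.3]
opening: 0.0138
finger_force: 30.0
time_s: 24.9
eef_pos: [0.4981, 0.1015, 0.0651]
tool_rot: [[-0.035, 0.999, -0.014], [0.999, 0.035, -0.015], [-0.015, -0.015, -1.0]]
force: [-3.9, 0.3, 5.6]
opening: 0.0136
finger_force: 30.0
```

Height and force both say it is seated: z fell 8 mm, then there was firm contact. Release, back off toward the crank and look.

```bash
python3 -m handwheel '[{"dx":0,"dy":0,"dz":0,"spin":0,"gripper":0.7},{"dx":0,"dy":0,"dz":0,"spin":0,"gripper":0.7},{"dx":0,"dy":0,"dz":0,"spin":0,"gripper":0.7},{"dx":0,"dy":0,"dz":-25,"spin":0,"gripper":0.7},{"dx":0,"dy":0,"dz":-40,"spin":0,"gripper":0.7},{"dx":0,"dy":0,"dz":-40,"spin":0,"gripper":0.7},{"dx":-30,"dy":0,"dz":-15,"spin":0,"gripper":0.7},{"dx":-45,"dy":0,"dz":0,"spin":0,"gripper":0.7}]'
python3 -m handwheel '[{"dx":-45,"dy":-10,"dz":0,"spin":0,"gripper":1},{"dx":-45,"dy":-20,"dz":0,"spin":0,"gripper":1},{"dx":-45,"dy":-20,"dz":0,"spin":0,"gripper":1},{"dx":-45,"dy":-20,"dz":0,"spin":0,"gripper":1},{"dx":-30,"dy":-20,"dz":0,"spin":0,"gripper":1},{"dx":0,"dy":0,"dz":0,"spin":0,"gripper":1},{"dx":0,"dy":0,"dz":0,"spin":0,"gripper":1}]'
python3 - <<'E'
from h import *
st()
T,Dt=snap("top","t11"); S,Ds=snap("scene","s11")
a=cv2.resize(T[190:250,230:350,::-1],(780,390),interpolation=cv2.INTER_CUBIC)
cv2.imwrite("pics/t11c.png",a)
X=cloud("top",Dt)
for u,v in [(262,214),(250,205),(272,225),(250,225),(290,213),(335,207),(332,207),(338,206)]: print((u,v),np.round(X[v,u],4))
Xs=cloud("scene",Ds); ax=np.array([.507,-.095])
for n,X,I in(("top",X,T),("scene",Xs,S)):
    m=(abs(X[...,0]-.507)<.06)&(X[...,1]<-.078)&(X[...,1]>-.125)&(X[...,2]>.015)&(X[...,2]<.13)
    g=I.max(-1)<70; q=X[m&g]; print(n,m.sum(),len(q), q.min(0) if len(q) else"", q.max(0) if len(q) else"", np.median(q,0) if len(q) else "")
E
```

```text
time_s: 25.7
eef_pos: [0.5048, 0.0289, 0.1891]
tool_rot: [[-0.039, 0.999, -0.006], [0.999, 0.039, -0.015], [-0.015, -0.007, -1.0]]
force: [0.6, -0.7, -0.4]
opening: 0.0283
finger_force: 0.0
time_s: 26.4
eef_pos: [0.4199, -0.1852, 0.1894]
tool_rot: [[-0.033, 0.999, -0.014], [0.999, 0.033, -0.015], [-0.014, -0.015, -1.0]]
force: [0.8, 0.0, -0.3]
opening: 0.0006
finger_force: 0.0
t 26.4 eef [ 0.4199 -0.1852  0.1894] rot [[-0.033, 0.999, -0.014], [0.999, 0.033, -0.015], [-0.014, -0.015, -1.0]] q [-30.   -6.2  91.5  -1.1  95.  -32. ] F [ 0.8  0.  -0.3] open 0.0005581276847269222 0.0
(262, 214) [0.4999 0.1008 0.0799]
(250, 205) [0.5276 0.1361 0.0581]
(272, 225) [0.4717 0.0755 0.0612]
(250, 225) [0.4721 0.1353 0.0635]
(290, 213) [0.5017 0.0254 0.0801]
(335, 207) [ 0.5216 -0.0967  0.043 ]
(332, 207) [ 0.5213 -0.0884  0.0461]
(338, 206) [ 0.5251 -0.1052  0.0375]
top 77 75 [ 0.49530212 -0.11622149  0.03255531] [ 0.52794003 -0.07931705  0.07984757] [ 0.52143441 -0.09683408  0.04084248]
scene 3 0
```

View pics/t11c.png

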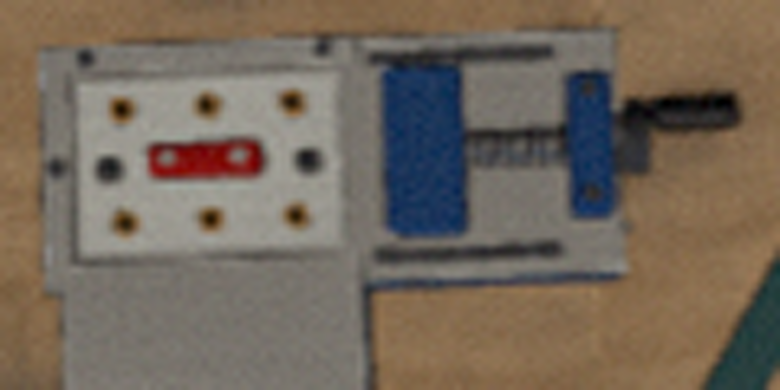

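The template lies flat in the pocket, with the pins showing through its holes at (108,168) and (308,160). The knob is low on the +x side, at a crank angle of about 150°. I'll grip it from above.

```bash
python3 -m handwheel '[{"dx":20,"dy":25,"dz":0,"spin":0,"gripper":0.65},{"dx":30,"dy":38,"dz":0,"spin":0,"gripper":0.65},{"dx":33,"dy":38,"dz":0,"spin":0,"gripper":0.65},{"dx":0,"dy":0,"dz":30,"spin":0,"gripper":0.65},{"dx":0,"dy":0,"dz":20,"spin":0,"gripper":0.65},{"dx":0,"dy":0,"dz":0,"spin":0,"gripper":0.65},{"dx":0,"dy":0,"dz":0,"spin":0,"gripper":0.65}]'
python3 -c "
from h import *
to(.523,-.098,.016)"
```

```text
time_s: 27.2
eef_pos: [0.5173, -0.098, 0.1368]
tool_rot: [[-0.037, 0.999, -0.015], [0.999, 0.037, -0.015], [-0.014, -0.016, -1.0]]
force: [-1.4, 0.4, -0.3]
opening: 0.0331
finger_force: 0.0
yaw now 2.1 spin -0.000 rad; then dx -0.2 dy 5.7 dz 120.8 t 27.2 open 0.0331 tilt [-0.015 -0.015]
```

```bash
python3 -m handwheel '[{"dx":1,"dy":6,"dz":20,"spin":0,"gripper":0.65},{"dx":0,"dy":0.5,"dz":25,"spin":0,"gripper":0.65},{"dx":0,"dy":0.5,"dz":20,"spin":0,"gripper":0.65},{"dx":0,"dy":0,"dz":0,"spin":0,"gripper":0.65},{"dx":0,"dy":0,"dz":0,"spin":0,"gripper":0.65}]'
python3 -m handwheel '[{"dx":0,"dy":0,"dz":15,"spin":0,"gripper":0.65},{"dx":0,"dy":0,"dz":15,"spin":0,"gripper":0.65},{"dx":0,"dy":0,"dz":12,"spin":0,"gripper":0.65},{"dx":0,"dy":0,"dz":12,"spin":0,"gripper":0.65},{"dx":0,"dy":0,"dz":0,"spin":0,"gripper":0.65},{"dx":0,"dy":0,"dz":0,"spin":0,"gripper":0.65}]'
```

```text
time_s: 27.7
eef_pos: [0.524, -0.0991, 0.0734]
tool_rot: [[-0.035, 0.999, -0.012], [0.999, 0.035, -0.016], [-0.015, -0.013, -1.0]]
force: [-0.6, -0.6, 1.1]
opening: 0.0325
finger_force: 0.0
time_s: 28.3
eef_pos: [0.5226, -0.0999, 0.0181]
tool_rot: [[-0.035, 0.999, -0.014], [0.999, 0.035, -0.015], [-0.015, -0.015, -1.0]]
force: [0.3, 0.1, 0.0]
opening: 0.0327
finger_force: 0.0
```

```bash
python3 -m handwheel '[{"dx":0,"dy":0,"dz":0,"spin":0,"gripper":1},{"dx":0,"dy":0,"dz":0,"spin":0,"gripper":1},{"dx":0,"dy":0,"dz":0,"spin":0,"gripper":1},{"dx":0,"dy":0,"dz":0,"spin":0,"gripper":1}]'
python3 - <<'E'
from h import *
st()
# circle rows in tool y (fixture x) and dz, start angle a0, 15deg steps
for a0 in range(150,510,15):
    a,b=np.radians([a0,a0+15]); print(a0,"->",a0+15,"dy %.1f dz %.1f"%(36*(np.sin(b)-np.sin(a)),-36*(np.cos(b)-np.cos(a))))
E
```

```text
time_s: 28.7
eef_pos: [0.521, -0.0999, 0.0178]
tool_rot: [[-0.035, 0.999, -0.017], [0.999, 0.035, -0.015], [-0.015, -0.018, -1.0]]
force: [-5.8, -0.1, 2.9]
opening: 0.0148
finger_force: 30.0
t 28.7 eef [ 0.521  -0.0999  0.0178] rot [[-0.035, 0.999, -0.017], [0.999, 0.035, -0.015], [-0.015, -0.018, -1.0]] q [-16.2   9.7  95.3  -1.2  75.7 -17.9] F [-5.8 -0.1  2.9] open 0.014847337638928227 30.000028498470783
150 -> 165 dy -8.7 dz 3.6
165 -> 180 dy -9.3 dz 1.2
180 -> 195 dy -9.3 dz -1.2
195 -> 210 dy -8.7 dz -3.6
210 -> 225 dy -7.5 dz -5.7
225 -> 240 dy -5.7 dz -7.5
240 -> 255 dy -3.6 dz -8.7
255 -> 270 dy -1.2 dz -9.3
270 -> 285 dy 1.2 dz -9.3
285 -> 300 dy 3.6 dz -8.7
300 -> 315 dy 5.7 dz -7.5
315 -> 330 dy 7.5 dz -5.7
330 -> 345 dy 8.7 dz -3.6
345 -> 360 dy 9.3 dz -1.2
360 -> 375 dy 9.3 dz 1.2
375 -> 390 dy 8.7 dz 3.6
390 -> 405 dy 7.5 dz 5.7
405 -> 420 dy 5.7 dz 7.5
420 -> 435 dy 3.6 dz 8.7
435 -> 450 dy 1.2 dz 9.3
450 -> 465 dy -1.2 dz 9.3
465 -> 480 dy -3.6 dz 8.7
480 -> 495 dy -5.7 dz 7.5
495 -> 510 dy -7.5 dz 5.7
```

```bash
python3 -m handwheel '[{"dx":0,"dy":-9,"dz":3,"spin":0,"gripper":1},{"dx":0,"dy":-9.3,"dz":1.2,"spin":0,"gripper":1},{"dx":0,"dy":-9.3,"dz":-1.2,"spin":0,"gripper":1},{"dx":0,"dy":0,"dz":0,"spin":0,"gripper":1}]'
python3 -m handwheel '[{"dx":0,"dy":-8.7,"dz":-3.6,"spin":0,"gripper":1},{"dx":0,"dy":-7.5,"dz":-5.7,"spin":0,"gripper":1},{"dx":0,"dy":-5.7,"dz":-7.5,"spin":0,"gripper":1},{"dx":0,"dy":0,"dz":0,"spin":0,"gripper":1}]'
python3 - <<'E'
from h import *
p=np.array(manip.get_state()["eef_pos"]); g=p[[0,2]]-[.5067,.066-.019]; print(g,np.hypot(*g),np.degrees(np.arctan2(g[0],g[1]))%360)
E
```

```text
time_s: 29.1
eef_pos: [0.4961, -0.1008, 0.0151]
tool_rot: [[-0.035, 0.999, -0.009], [0.999, 0.035, -0.015], [-0.015, -0.01, -1.0]]
force: [2.9, -0.4, -3.0]
opening: 0.0152
finger_force: 30.0
time_s: 29.5
eef_pos: [0.4731, -0.1015, 0.0324]
tool_rot: [[-0.035, 0.999, -0.013], [0.999, 0.035, -0.016], [-0.015, -0.014, -1.0]]
force: [0.7, -0.7, -0.5]
opening: 0.0149
finger_force: 30.0
[-0.03359068 -0.01455859] 0.03660992004387776 246.56752979587952
```

The knob follows the circle: radius 36.6 mm, now at about 246°. Continuing.

```bash
python3 -m handwheel '[{"dx":0,"dy":-2.6,"dz":-9,"spin":0,"gripper":1},{"dx":0,"dy":-1,"dz":-9.5,"spin":0,"gripper":1},{"dx":0,"dy":1.5,"dz":-9.3,"spin":0,"gripper":1},{"dx":0,"dy":4,"dz":-8.7,"spin":0,"gripper":1},{"dx":0,"dy":5.7,"dz":-7.5,"spin":0,"gripper":1},{"dx":0,"dy":7.5,"dz":-5.7,"spin":0,"gripper":1},{"dx":0,"dy":8.7,"dz":-3.6,"spin":0,"gripper":1},{"dx":0,"dy":9.3,"dz":-1.2,"spin":0,"gripper":1}]'
python3 -m handwheel '[{"dx":0,"dy":0,"dz":0,"spin":0,"gripper":1}]'
python3 - <<'E'
from h import *
p=np.array(manip.get_state()["eef_pos"]); g=p[[0,2]]-[.5067,.066-.019]; print(g,np.hypot(*g),np.degrees(np.arctan2(g[0],g[1]))%360)
E
```

```text
time_s: 30.3
eef_pos: [0.5035, -0.1003, 0.0863]
tool_rot: [[-0.035, 0.999, -0.024], [0.999, 0.034, -0.017], [-0.016, -0.024, -1.0]]
force: [-8.8, -4.7, -5.3]
opening: 0.0153
finger_force: 30.0
time_s: 30.4
eef_pos: [0.5052, -0.1003, 0.0863]
tool_rot: [[-0.035, 0.999, -0.021], [0.999, 0.035, -0.017], [-0.016, -0.021, -1.0]]
force: [-4.7, -4.8, -5.4]
opening: 0.0151
finger_force: 30.0
[-0.00151749  0.03926337] 0.03929268722922379 357.78667305186445
```

```bash
python3 -m handwheel '[{"dx":0,"dy":9.3,"dz":2.2,"spin":0,"gripper":1},{"dx":0,"dy":8.7,"dz":4.2,"spin":0,"gripper":1},{"dx":0,"dy":7.5,"dz":6,"spin":0,"gripper":1},{"dx":0,"dy":5.7,"dz":7.5,"spin":0,"gripper":1},{"dx":0,"dy":3.6,"dz":8.7,"spin":0,"gripper":1},{"dx":0,"dy":1.2,"dz":9.3,"spin":0,"gripper":1},{"dx":0,"dy":-1.2,"dz":9.3,"spin":0,"gripper":1},{"dx":0,"dy":-3.6,"dz":8.7,"spin":0,"gripper":1}]'
python3 - <<'E'
from h import *
p=np.array(manip.get_state()["eef_pos"]); g=p[[0,2]]-[.5067,.066-.019]; print(g,np.hypot(*g),np.degrees(np.arctan2(g[0],g[1]))%360)
E
python3 -m handwheel '[{"dx":0,"dy":-5.7,"dz":7.5,"spin":0,"gripper":1},{"dx":0,"dy":-7.5,"dz":5.7,"spin":0,"gripper":1},{"dx":0,"dy":-8.7,"dz":3.6,"spin":0,"gripper":1},{"dx":0,"dy":-9.3,"dz":1.2,"spin":0,"gripper":1},{"dx":0,"dy":0,"dz":0,"spin":0,"gripper":1}]'
python3 - <<'E'
from h import *
p=np.array(manip.get_state()["eef_pos"]); g=p[[0,2]]-[.5067,.066-.019]; print(g,np.hypot(*g),np.degrees(np.arctan2(g[0],g[1]))%360)
E
```

```text
time_s: 31.2
eef_pos: [0.537, -0.0993, 0.0337]
tool_rot: [[-0.035, 0.999, -0.016], [0.999, 0.035, -0.016], [-0.015, -0.016, -1.0]]
force: [-8.5, -1.1, 13.1]
opening: 0.0149
finger_force: 30.0
[ 0.0303042  -0.01332536] 0.033104525417029636 113.73604709149177
time_s: 31.7
eef_pos: [0.5094, -0.1005, 0.0146]
tool_rot: [[-0.035, 0.999, -0.006], [0.999, 0.035, -0.016], [-0.015, -0.006, -1.0]]
force: [5.8, -1.5, -7.5]
opening: 0.0153
finger_force: 30.0
[ 0.00266965 -0.03243925] 0.03254891266378489 175.29534236320086
```

```bash
python3 -m handwheel '[{"dx":0,"dy":-9.3,"dz":-1.2,"spin":0,"gripper":1},{"dx":0,"dy":-8.7,"dz":-3.6,"spin":0,"gripper":1},{"dx":0,"dy":-7.5,"dz":-5.7,"spin":0,"gripper":1},{"dx":0,"dy":-5.7,"dz":-7.5,"spin":0,"gripper":1},{"dx":0,"dy":-3.6,"dz":-8.7,"spin":0,"gripper":1},{"dx":0,"dy":-1.2,"dz":-9.3,"spin":0,"gripper":1},{"dx":0,"dy":1.2,"dz":-9.3,"spin":0,"gripper":1},{"dx":0,"dy":3.6,"dz":-8.7,"spin":0,"gripper":1}]'
python3 -m handwheel '[{"dx":0,"dy":5.7,"dz":-7.5,"spin":0,"gripper":1},{"dx":0,"dy":7.5,"dz":-5.7,"spin":0,"gripper":1},{"dx":0,"dy":8.7,"dz":-3.6,"spin":0,"gripper":1},{"dx":0,"dy":9.3,"dz":-1.2,"spin":0,"gripper":1},{"dx":0,"dy":0,"dz":0,"spin":0,"gripper":1}]'
python3 - <<'E'
from h import *
p=np.array(manip.get_state()["eef_pos"]); g=p[[0,2]]-[.5067,.066-.016]; print(g,np.hypot(*g),np.degrees(np.arctan2(g[0],g[1]))%360)
T,D=snap("top","t12"); X=cloud("top",D)
# blue jaw pixels: y extent, before and now
for f in("t11","t12"):
    z=np.load(f"pics/{f}.npz"); h=cv2.cvtColor(z["I"],cv2.COLOR_RGB2HSV)
    m=(h[...,0]>100)&(h[...,0]<125)&(h[...,1]>120)&(h[...,2]>50); r=m[200:222,280:325].sum(0); print(f,280+np.where(r>12)[0])
E
```

```text
time_s: 32.5
eef_pos: [0.4727, -0.1013, 0.0672]
tool_rot: [[-0.035, 0.999, -0.021], [0.999, 0.035, -0.016], [-0.016, -0.021, -1.0]]
force: [-3.8, -5.1, -9.0]
opening: 0.0151
finger_force: 30.0
time_s: 33.0
eef_pos: [0.506, -0.1003, 0.0862]
tool_rot: [[-0.035, 0.999, -0.017], [0.999, 0.035, -0.017], [-0.017, -0.018, -1.0]]
force: [-4.7, -5.0, -2.6]
opening: 0.015
finger_force: 30.0
[-0.00068543  0.0361856 ] 0.03619208739324092 358.9148266086874
t11 [290 291 292 293 294 295 296 297 298 299 300 318 319 320 321 322 323]
t12 [283 284 285 286 287 288 289 290 291 292 293 318 319 320 321 322 323]
```

The jaw has moved 7 px, about 19 mm, matching 1.58 turns, so it is about 1 mm short of contact. I'll go slowly now.

```bash
python3 -m handwheel '[{"dx":0,"dy":9.3,"dz":1.2,"spin":0,"gripper":1},{"dx":0,"dy":8.7,"dz":3.6,"spin":0,"gripper":1},{"dx":0,"dy":7.5,"dz":5.7,"spin":0,"gripper":1},{"dx":0,"dy":0,"dz":0,"spin":0,"gripper":1}]'
python3 -m handwheel '[{"dx":0,"dy":5.7,"dz":7.5,"spin":0,"gripper":1},{"dx":0,"dy":0,"dz":0,"spin":0,"gripper":1}]'
python3 -m handwheel '[{"dx":0,"dy":3.6,"dz":8.7,"spin":0,"gripper":1},{"dx":0,"dy":0,"dz":0,"spin":0,"gripper":1}]'
python3 - <<'E'
from h import *
p=np.array(manip.get_state()["eef_pos"]); g=p[[0,2]]-[.5067,.066-.016]; print(g,np.hypot(*g),np.degrees(np.arctan2(g[0],g[1]))%360)
E
```

```text
time_s: 33.45
eef_pos: [0.5309, -0.0994, 0.0749]
tool_rot: [[-0.035, 0.999, -0.019], [0.999, 0.035, -0.017], [-0.016, -0.019, -1.0]]
force: [-4.7, -3.9, -3.2]
opening: 0.015
finger_force: 30.0
time_s: 33.65
eef_pos: [0.5362, -0.0993, 0.0675]
tool_rot: [[-0.035, 0.999, -0.019], [0.999, 0.035, -0.017], [-0.016, -0.019, -1.0]]
force: [-4.8, -3.9, -2.2]
opening: 0.0151
finger_force: 30.0
time_s: 33.85
eef_pos: [0.5395, -0.0992, 0.0591]
tool_rot: [[-0.035, 0.999, -0.019], [0.999, 0.035, -0.016], [-0.016, -0.019, -1.0]]
force: [-7.0, -4.5, -2.0]
opening: 0.0151
finger_force: 30.0
[0.03282098 0.00912465] 0.03406576035615311 74.46339816777815
```

```bash
python3 -m handwheel '[{"dx":0,"dy":1.2,"dz":9.3,"spin":0,"gripper":1},{"dx":0,"dy":0,"dz":0,"spin":0,"gripper":1},{"dx":0,"dy":0,"dz":0,"spin":0,"gripper":1}]'
python3 - <<'E'
from h import *
p=np.array(manip.get_state()["eef_pos"]); g=p[[0,2]]-[.5067,.066-.016]; print(g,np.hypot(*g),np.degrees(np.arctan2(g[0],g[1]))%360)
T,D=snap("top","t13")
def edge(f):
    z=np.load(f"pics/{f}.npz")["I"].astype(float)
    s=(z[...,2]-z[...,0])[204:220,276:330].mean(0)   # blueness profile
    t=s.max()/2; o=[]
    for i in range(1,len(s)):
        if (s[i-1]-t)*(s[i]-t)<0: o.append(round(276+i-1+(t-s[i-1])/(s[i]-s[i-1]),2))
    print(f,o)
for f in("t11","t12","t13"): edge(f)
E
```

```text
time_s: 34.15
eef_pos: [0.5407, -0.0992, 0.0507]
tool_rot: [[-0.035, 0.999, -0.018], [0.999, 0.035, -0.016], [-0.016, -0.019, -1.0]]
force: [-7.3, -2.9, 2.7]
opening: 0.015
finger_force: 30.0
[0.03399895 0.0007306 ] 0.0340068039844943 88.76896016649272
t11 [np.float64(288.89), np.float64(300.55), np.float64(317.29), np.float64(323.55)]
t12 [np.float64(281.98), np.float64(293.5), np.float64(317.29), np.float64(323.33)]
t13 [np.float64(280.97), np.float64(292.6), np.float64(317.27), np.float64(323.61)]
```

```bash
python3 -m handwheel '[{"dx":0,"dy":-0.5,"dz":5,"spin":0,"gripper":1},{"dx":0,"dy":0,"dz":0,"spin":0,"gripper":1}]'
python3 -m handwheel '[{"dx":0,"dy":-1.2,"dz":5,"spin":0,"gripper":1},{"dx":0,"dy":0,"dz":0,"spin":0,"gripper":1}]'
python3 - <<'E'
from h import *
p=np.array(manip.get_state()["eef_pos"]); g=p[[0,2]]-[.5067,.066-.016]; print(g,np.hypot(*g),np.degrees(np.arctan2(g[0],g[1]))%360)
T,D=snap("top","t14")
z=T.astype(float); s=(z[...,2]-z[...,0])[204:220,276:330].mean(0); t=s.max()/2
print([round(276+i-1+(t-s[i-1])/(s[i]-s[i-1]),2) for i in range(1,len(s)) if (s[i-1]-t)*(s[i]-t)<0])
E
```

```text
time_s: 34.4
eef_pos: [0.5406, -0.0992, 0.047]
tool_rot: [[-0.035, 0.999, -0.017], [0.999, 0.035, -0.016], [-0.016, -0.017, -1.0]]
force: [-8.9, -2.8, 6.2]
opening: 0.0149
finger_force: 30.0
time_s: 34.6
eef_pos: [0.5402, -0.0992, 0.043]
tool_rot: [[-0.035, 0.999, -0.015], [0.999, 0.035, -0.016], [-0.016, -0.015, -1.0]]
force: [-7.7, -2.5, 9.0]
opening: 0.0146
finger_force: 30.0
[ 0.03345701 -0.00698974] 0.03417935132933844 101.80034629289806
[np.float64(280.83), np.float64(292.49), np.float64(317.27), np.float64(323.59)]
```

The force is climbing (2.7 to 9 N) and travel is about 27 mm, so the jaw is tight. Release, withdraw straight up and take a last look.

```bash
python3 -m handwheel '[{"dx":0,"dy":0,"dz":-2,"spin":0,"gripper":0.7},{"dx":0,"dy":0,"dz":0,"spin":0,"gripper":0.65},{"dx":0,"dy":0,"dz":0,"spin":0,"gripper":0.65},{"dx":0,"dy":0,"dz":-20,"spin":0,"gripper":0.65},{"dx":0,"dy":0,"dz":-30,"spin":0,"gripper":0.65},{"dx":0,"dy":0,"dz":-40,"spin":0,"gripper":0.65},{"dx":0,"dy":0,"dz":-40,"spin":0,"gripper":0.65},{"dx":0,"dy":0,"dz":-30,"spin":0,"gripper":0.65}]'
python3 -m handwheel '[{"dx":-10,"dy":-40,"dz":0,"spin":0,"gripper":0.65},{"dx":-10,"dy":-45,"dz":0,"spin":0,"gripper":0.65},{"dx":-10,"dy":-45,"dz":0,"spin":0,"gripper":0.65},{"dx":0,"dy":-30,"dz":0,"spin":0,"gripper":0.65},{"dx":0,"dy":0,"dz":0,"spin":0,"gripper":0.65},{"dx":0,"dy":0,"dz":0,"spin":0,"gripper":0.65}]'
python3 - <<'E'
from h import *
st()
T,D=snap("top","t15"); blobs("top",T); S,_=snap("scene","s15"); blobs("scene",S)
z=T.astype(float); s=(z[...,2]-z[...,0])[204:220,276:330].mean(0); t=s.max()/2
print([round(276+i-1+(t-s[i-1])/(s[i]-s[i-1]),2) for i in range(1,len(s)) if (s[i-1]-t)*(s[i]-t)<0])
a=cv2.resize(T[190:240,230:430,::-1],(800,200),interpolation=cv2.INTER_CUBIC)
b=cv2.resize(S[170:320,180:380,::-1],(533,400),interpolation=cv2.INTER_CUBIC)
cv2.imwrite("pics/fin.png",np.vstack([a,np.pad(b,((0,0),(0,267),(0,0)))]))
X=cloud("top",D); print(np.round(X[207,326:344],3)[::3])
E
```

```text
time_s: 35.45
eef_pos: [0.5438, -0.0959, 0.2033]
tool_rot: [[-0.036, 0.999, -0.011], [0.999, 0.036, -0.015], [-0.015, -0.011, -1.0]]
force: [0.3, 0.2, 0.0]
opening: 0.0326
finger_force: 0.0
time_s: 36.05
eef_pos: [0.3845, -0.1318, 0.2034]
tool_rot: [[-0.035, 0.999, -0.012], [0.999, 0.035, -0.015], [-0.015, -0.013, -1.0]]
force: [-0.2, -0.2, 0.4]
opening: 0.0332
finger_force: 0.0
t 36.05 eef [ 0.3845 -0.1318  0.2034] rot [[-0.035, 0.999, -0.012], [0.999, 0.035, -0.015], [-0.015, -0.013, -1.0]] q [-26.  -13.4  96.   -1.1  97.6 -28.1] F [-0.2 -0.2  0.4] open 0.0332475189421923 0.0
top [417 220   5   7  10] [419.1 223.5] [ 0.4762 -0.3333  0.018 ]
scene [346 195   8   7  39] [349.7 198.4] [ 0.5525 -0.4326  0.018 ]
[np.float64(280.93), np.float64(292.57), np.float64(317.28), np.float64(323.54)]
[[ 0.518 -0.072  0.072]
 [ 0.528 -0.081 -0.002]
 [ 0.527 -0.089  0.   ]
 [ 0.527 -0.098 -0.002]
 [ 0.527 -0.106  0.005]
 [ 0.527 -0.115  0.   ]]
```

View pics/fin.png

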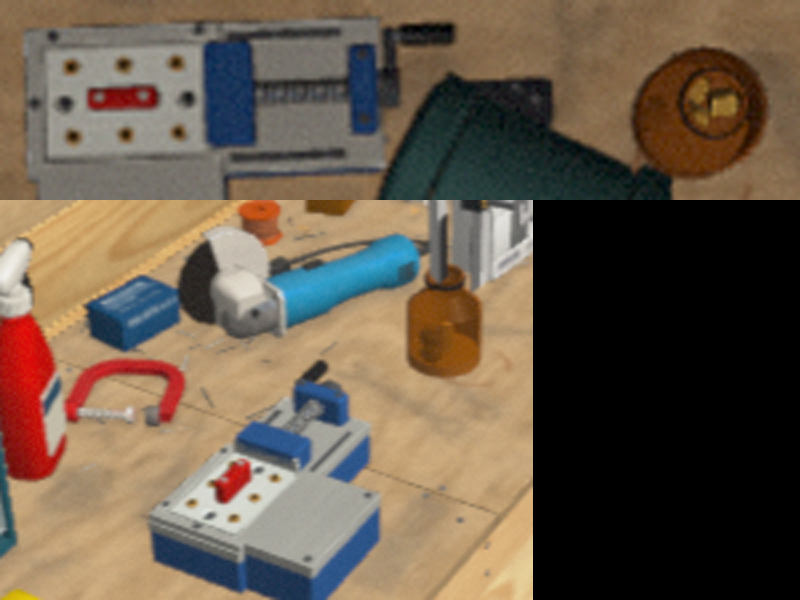

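Run:
```python
from h import *
for f in("t15","t11"):
    z=np.load(f"pics/{f}.npz"); X=cloud("top",z["D"]); m=(z["I"].max(-1)<60)&(X[...,1]<-.082)&(X[...,1]>-.113)&(X[...,0]>.495)&(X[...,0]<.57)&(X[...,2]>.02)
    q=X[m]; print(f,len(q),np.median(q,0),np.percentile(q[:,2],[20,50,80]))
    # bearing, bed and jaw refs
    print(np.round([np.median(X[205:218,319:322,2]),np.median(X[205:218,284:290,2])],4))
# jaw face from blue edges
k=[atz("top",[(u,212)],.078)[0] for u in(288.89,300.55,280.93,292.57)]; print(np.round(k,4)); print((k[2]-k[0])*1000,(k[3]-k[1])*1000)
```

```text
t15 60 [ 0.54219448 -0.09761331  0.07182413] [0.06876382 0.07182413 0.07436716]
[0.0825 0.0785]
t11 55 [ 0.52188616 -0.09683408  0.04036659] [0.03879303 0.04036659 0.04340959]
[0.0826 0.0527]
[[ 0.5047  0.0285  0.078 ]
 [ 0.5044 -0.0029  0.078 ]
 [ 0.505   0.0499  0.078 ]
 [ 0.5046  0.0185  0.078 ]]
[ 0.22712809 21.44798498  0.        ] [ 0.22246656 21.47659014  0.        ]
```

```bash
python3 -c "
from rig import manip
print(manip.finish_job())"
```

```text
the job is handed in; nothing more can be done
None
```

The job is handed in: all four nuts found are in the standing bottle, the template is seated flat over both pins, and the jaw is wound tight on its edge at about 27 mm of travel, an estimate from images and force.

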